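Fill the objective drying tray and hold its recessed reset

TASK

Pack the orange-capped objective canister and the blue filter-cube case upright into the drying station's tray, beside the teal-capped canister that is already there, so that all three stand side by side on the tray floor. Then take the green-handled stylus from its stand, reach its tip through the small hole with the yellow rim in the station's cover and push the red reset button underneath all the way down; finish while still gripping the stylus and holding the button down. Leave the other things on the bench where they are.

Things in the scene. Friction and masses are not known exactly. Their poses are not given: they have to be found in the camera images.
- station: Drying station, fixed to the bench: cream base 100 (x) x 246 (y) x 8 mm. Origin at the centre of its underside. Its +y end carries the open tray, its -y end a control block 96 x 76 mm whose grey cover's top is 50 mm above the bench. It may be turned about the vertical.
- tray_floor (a point): Centre of the tray's inner floor, 8 mm above the bench, axes as the station's. The tray is 56 mm wide inside along x and 152 mm long inside along y; its walls are 4 mm thick and rise 16 mm above the floor. The three items fit in one row along y, 50 mm apart, with about 5 mm between them; any order will do.
- aperture (a point): Centre of the round 16 mm hole in the control block's cover, at the cover's top face (50 mm above the bench, 83 mm from the station's origin towards its -y). The cover is 6 mm thick; the hole goes straight down, marked by a flat yellow ring. The red button's 15 mm wide face lies 22 mm below this point.
- reset_button (a joint): Red spring button below the hole: 0 released, grows as it is pressed straight down, 0.006 m fully down. Its push rises from 2 N to 5 N at the stop; it springs back when let go.
- canister: Loose objective canister, upright cylinder 46 mm in diameter and 62 mm high, black with an orange cap (cap fixed); about 140 g. Origin at the centre of its underside, z along its axis.
- cube_case: Loose filter-cube case, blue upright block 44 x 44 mm and 58 mm high with an amber disc on top; about 160 g. Origin at the centre of its underside, x and y normal to its side faces.
- canister_in: A like canister (46 mm in diameter, 62 mm high) with a teal cap, loose, standing already at the tray's +y end, its centre about 50 mm from the tray's centre. It stays in the tray. Origin at the centre of its underside.
- stylus: Stylus standing upright, tip down, in its stand; about 50 g. Origin at the tip's end, z up along it to the handle. Steel shaft 6 mm in diameter and 40 mm long, then a brass collar 22 x 22 x 4 mm (40 to 44 mm above the tip), then a green square handle 12 x 12 mm from 44 to 110 mm above the tip, faces normal to its x and y. The collar rests on the stand, the tip 5 mm above the bench; it lifts straight out.
- stylus_stand: Aluminium block 56 x 56 x 45 mm, fixed to the bench, with a 9 mm hole straight down its middle for the stylus. Origin at the centre of its underside.
- oil_bottle: Small amber bottle, 36 mm in diameter, 75 mm high, loose; to be left alone. Origin at the centre of its underside.
- objective: Steel microscope objective standing on its nose, 30 mm in diameter, 50 mm high, loose; to be left alone. Origin at the centre of its underside.
- slide_box: Wooden slide box 90 x 170 x 35 mm, loose; to be left alone. Origin at the centre of its underside.
- dish: Glass dish 90 mm in diameter, 16 mm high, loose; to be left alone. Origin at the centre of its underside.
- lens_brush: Brush lying on the bench, loose; to be left alone. Origin on its underside.

How it is judged:
By the outcome, as a careful person would: the job done as asked, in the order asked, and still so for the second after the job is handed in, while the arm keeps its last pose, push and grip.
It also fails if it takes over 64 s, if anything falls off the work surface, if the arm or the gripper's body presses on something with over 40 N, if the wrist force passes 120 N, or if a joint passes its speed limit or range.

ROBOT

A 7-joint arm with a two-finger parallel gripper is mounted at the origin on the work surface. World frame = base frame: x ahead of the robot, y to its left, z up, the work surface at z = 0. Lengths are in m, angles in rad, forces in N, time in s.
With the tool pointing down it reaches from about 0.4 to 0.85 m from the base axis. Payload 10.4 kg.
Tool frame: the origin (TCP) lies at the very end of the fingers, on their centre line; the grasp point (between the pads) lies 19 mm behind it; x points along the fingers, z is the direction in which the jaws open and shut, and the axes are right-handed (so a half turn about x gives the same grasp; the last joint's range is limited). The gripper opens to 85 mm and grips with 20 to 120 N. Pads are 22 mm wide; open, the fingers measure 114 mm over their backs; the gripper's body (76 mm by 85 mm) begins 54 mm behind the grasp point. The pads swing forward as they close: fully open they stand 13 mm farther back than shut.
Start: joints at [-0.023, 0.332, -0.065, 1.46, 0.022, 1.35, -0.088], TCP at [0.625, 0, 0.231] pointing down, gripper open.
Joint ranges: [-2.6, 2.6], [-0.5, 2.12], [-1.47, 1.34], [0.16, 2.42], [-1.27, 4.41], [0.06, 2.06], [-2.6, 2.6]. Speed limits (rad/s): [2.22, 2.22, 2.79, 2.79, 3.14, 3.14, 3.14].

INTERFACE

Orientations are given as a unit quaternion [x, y, z, w].
In Python, from workcell import get_obs, camera, camera_info, hand_in gives the robot as it stands.
- The arm moves only by the tool move_arm, never from a script. Its argument "motion" is text: rows parted by semicolons, each of 4 numbers parted by spaces: the shift along the world's x, y, z in m, then the turn about the world's z in rad. In form: tx ty tz spin; .... A call has 1 to 10 rows; each row is the pose to reach, as a shift and turn from the pose commanded when the call began; what a row does not reach only later rows make up. A row lasts 1/8 s, in which the tool goes at most 62.5 mm and 10.7 degrees, less where a joint would pass 70% of its speed; a pose out of reach is approached as far as the arm can. A call with a gripper value outside its range is refused whole. "grip" is the opening, from 0 (shut) to 1 (fully open), set as the call begins (left out, the last holds). The fingers move at their own pace and stop on an object; "force" is the grip in N (left out, the last holds). Time passes only in rows, so rows that repeat a pose let the fingers close. It gives the time, the measured TCP pose, the force and the opening at its end, in the units of the state.
- get_obs(): the state, without advancing time (a new reading comes with each control period).
- camera(name): name is "scene" or "side" or "wrist"; returns (picture, depth): 420x560x3 uint8, red, green, blue; 420x560 float32, m along the optical axis (not along the pixel's ray), 0 where there is no reading.
- camera_info(name): a dict with "camera_matrix" (3x3 intrinsics, pixels), "k1" (the pictures are not rectified: a ray, as slopes to the right and down, at radius r is drawn at 1 + k1 r^2 times it, then the intrinsics apply), "eye" and "attitude" of the camera in the world. Camera axes: x right, y up, looking along -z (the intrinsics and any distortion apply to the point x, -y, -z); pixel columns grow to the right and rows downward; lengths in m; the calibration is good to about 2 mm. A picture is of the moment at which its call begins: read the wrist's pose just before it. camera_info takes no time and is no camera call; for the wrist camera it gives the pose at the moment of the call.
- hand_in(): hands the job in, once; it reports no verdict.
The state is a dict: "clock": time; "joint_pos": joint angles; "joint_velocities": joint speeds; "tau": joint torques, N m; "position": TCP position; "ee_rot": TCP orientation; "ft_force": force on the tool from outside, world axes, zero at the start; "torque": the same for the moment, N m; "grip_width": opening from 0.0 (shut) to 1.0 (fully open).
Only numpy, scipy, OpenCV 4.12 (cv2) and the standard library are available. Lean on these libraries where they do the work, as an engineer would, in place of code of your own. Each camera call takes 0.05 s, during which the arm holds its last target.

## Working session

There is one attempt and no reset: what is moved stays moved. The work goes in short steps, Python scripts to look and compute and a tool call to move; the robot and the scene stay as the last step left them, time stands still between calls to the robot, and variables do not carry over. Pictures are saved under pics/ and viewed, and the job is handed in when it is done.

Besides the shell and the picture viewer there is one more tool, called after "Emit:" as a command line: name --argument value ..., lists and objects as JSON in quotes. move_arm: Moves the arm, as the interface text tells. Its arguments: {"type":"object","properties":{"motion":{"type":"string"},"grip":{"type":"number"},"force":{"type":"number"}},"required":["motion"]}

```bash
mkdir -p pics; ls
cat > h.py <<'E'
import numpy as np, cv2
from workcell import get_obs, camera, camera_info, hand_in
from scipy.spatial.transform import Rotation as R
def snap(name,f):
    info=camera_info(name); p,d=camera(name)
    cv2.imwrite(f'pics/{f}.png',p[:,:,::-1]); np.savez(f'pics/{f}.npz',d=d,p=p,info=np.array(info,dtype=object))
    return p,d,info
def load(f):
    z=np.load(f'pics/{f}.npz',allow_pickle=True); return z['p'],z['d'],z['info'].item()
def rot(info):
    a=np.array(info['attitude'],float)
    return a if a.shape==(3,3) else R.from_quat(a).as_matrix()
def ray(info,u,v):
    K=np.array(info['camera_matrix'],float);k1=float(info['k1'])
    pts=np.array([[[u,v]]],float)
    n=cv2.undistortPoints(pts,K,np.array([k1,0,0,0,0.]))[0,0]
    return rot(info)@np.array([n[0],-n[1],-1.])
def atz(info,u,v,z):
    e=np.array(info['eye']);r=ray(info,u,v);return e+r*(z-e[2])/r[2]
def atd(info,u,v,d):
    return np.array(info['eye'])+ray(info,u,v)*d
def cloud(info,d):
    K=np.array(info['camera_matrix'],float);k1=float(info['k1'])
    v,u=np.mgrid[0:d.shape[0],0:d.shape[1]]
    n=cv2.undistortPoints(np.stack([u,v],-1).reshape(-1,1,2).astype(float),K,np.array([k1,0,0,0,0.])).reshape(d.shape+(2,))
    c=np.stack([n[...,0]*d,-n[...,1]*d,-d],-1)
    return c@rot(info).T+np.array(info['eye'])
E
python3 - <<'E'
from h import *
print(get_obs())
for n in('scene','side','wrist'):
    p,d,i=snap(n,n+'0'); print(n,i)
E
```

```text
pics
{'clock': 0.0, 'joint_pos': array([-0.02260416,  0.33285281, -0.06470427,  1.46092791,  0.02159387,
        1.34989581, -0.08851482]), 'joint_velocities': array([-0.00060513, -0.00017323, -0.00144873,  0.00127325,  0.0004002 ,
       -0.00055689,  0.00051748]), 'tau': array([ 4.98105128e-04, -6.25449800e+01,  4.97091911e-02, -3.91610491e+01,
        1.63588714e-02,  9.83294769e-03, -6.01235030e-06]), 'position': array([6.24631742e-01, 2.21776450e-06, 2.30534246e-01]), 'ee_rot': array([-2.46637564e-05,  7.07597150e-01, -1.56626231e-05,  7.06616072e-01]), 'ft_force': array([-0.46699258, -0.00459116, -0.10178639]), 'torque': array([-0.01358683, -0.07659868,  0.02077951]), 'grip_width': 1.0021792584229807}
scene {'camera_matrix': array([[490.24685504,   0.        , 270.48425096],
       [  0.        , 490.24685504, 192.12289535],
       [  0.        ,   0.        ,   1.        ]]), 'k1': 0.04232552484326697, 'eye': array([ 1.13063193, -0.60366492,  0.64937384]), 'attitude': array([0.42489676, 0.17286179, 0.33927828, 0.82126231])}
side {'camera_matrix': array([[523.78243198,   0.        , 276.81946837],
       [  0.        , 523.78243198, 209.76960388],
       [  0.        ,   0.        ,   1.        ]]), 'k1': 0.05548427777811222, 'eye': array([0.09652421, 0.62650404, 1.04599182]), 'attitude': array([-0.09806892,  0.32462488,  0.89199113, -0.29891971])}
wrist {'camera_matrix': array([[347.45189013,   0.        , 273.948687  ],
       [  0.        , 347.45189013, 205.77573423],
       [  0.        ,   0.        ,   1.        ]]), 'k1': -0.04265185449675585, 'eye': array([0.62535805, 0.07270797, 0.37285873]), 'attitude': array([-1.42110525e-01,  1.42311123e-03,  5.93127533e-04,  9.89849595e-01])}
```

View pics/scene0.png

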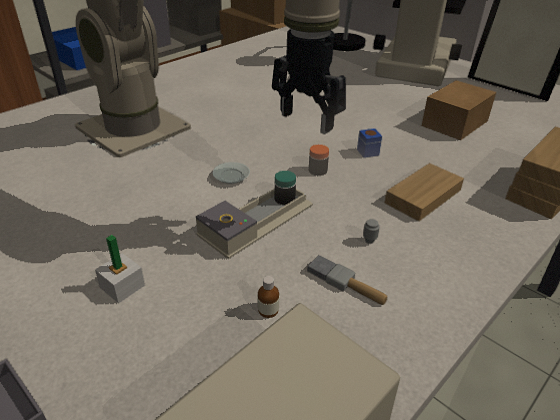

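View pics/side0.png

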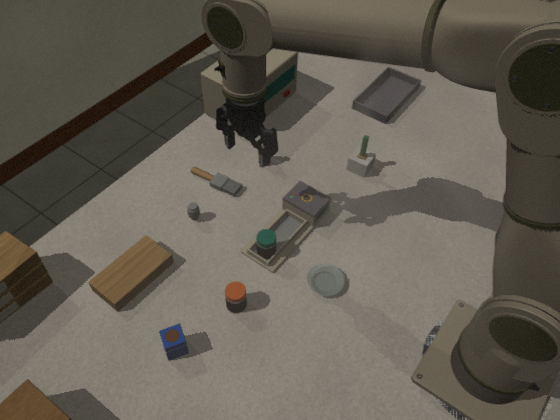

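View pics/wrist0.png

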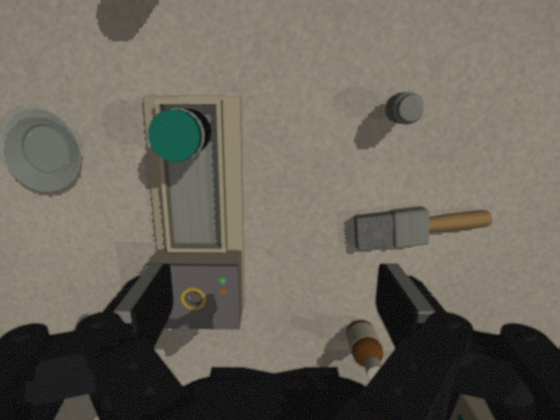

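The views show the station (wrist px 150–240, 95–330) with the teal canister at the +y end of its tray. In the side view, the orange canister is at px (235,291), the blue case at (174,338) and the stylus at (364,147). Next I'll measure them from depth and colour.

Run:
```python
from h import *
for f in('side0','scene0','wrist0'):
    p,d,i=load(f); P=cloud(i,d); hsv=cv2.cvtColor(p,cv2.COLOR_RGB2HSV)
    print(f)
    H,S,V=[hsv[...,k].astype(int) for k in range(3)]
    X=P
    inb=(d>0)&(X[...,0]>.3)&(X[...,0]<1)&(abs(X[...,1])<.6)&(X[...,2]>-.01)
    masks={'orange':(H<14)&(S>150)&(V>90),'blue':(H>108)&(H<130)&(S>130),'green':(H>50)&(H<72)&(S>150),'teal':(H>74)&(H<95)&(S>150),'yellow':(H>18)&(H<30)&(S>130)&(V>90)}
    for n,m in masks.items():
        m=(m&inb).astype(np.uint8)
        nc,l,st,ce=cv2.connectedComponentsWithStats(m)
        for k in range(1,nc):
            if st[k,4]<15: continue
            q=X[l==k]; zt=np.percentile(q[:,2],97)
            t=q[q[:,2]>zt-.006]
            print(n,st[k,4],ce[k].round(),'min',np.percentile(q,2,axis=0).round(3),'max',np.percentile(q,98,axis=0).round(3),'topmean',((np.percentile(t,1,axis=0)+np.percentile(t,99,axis=0))/2).round(4))
```

```text
side0
orange 280 [235. 291.] min [0.486 0.177 0.057] max [0.525 0.218 0.065] topmean [0.5051 0.1977 0.0623]
blue 203 [172. 336.] min [0.518 0.331 0.053] max [0.565 0.378 0.06 ] topmean [0.5412 0.3537 0.0571]
scene0
orange 135 [319. 149.] min [0.487 0.172 0.058] max [0.526 0.212 0.063] topmean [0.5065 0.1925 0.0608]
orange 35 [273. 291.] min [ 0.734 -0.207  0.047] max [ 0.745 -0.19   0.056] topmean [ 0.7392 -0.1994  0.053 ]
blue 74 [371. 134.] min [0.519 0.324 0.055] max [0.568 0.373 0.06 ] topmean [0.5436 0.349  0.0575]
green 231 [114. 252.] min [ 0.504 -0.353  0.052] max [ 0.514 -0.342  0.115] topmean [ 0.5081 -0.348   0.1132]
yellow 16 [230. 217.] min [ 0.529 -0.127  0.048] max [ 0.549 -0.115  0.051] topmean [ 0.5386 -0.1213  0.0493]
wrist0
orange 16 [223. 290.] min [ 0.569 -0.116  0.05 ] max [ 0.573 -0.112  0.052] topmean [ 0.5713 -0.1139  0.0509]
teal 2034 [174. 135.] min [0.519 0.027 0.068] max [0.559 0.067 0.071] topmean [0.5386 0.047  0.0695]
yellow 158 [192. 297.] min [ 0.526 -0.135  0.049] max [ 0.551 -0.112  0.052] topmean [ 0.5384 -0.1239  0.0503]
```

Run:
```python
import cv2
s=cv2.imread('pics/side0.png'); w=cv2.imread('pics/wrist0.png'); c=cv2.imread('pics/scene0.png')
cv2.imwrite('pics/c1.png',cv2.resize(s[170:370,130:350],None,fx=3.4,fy=3,interpolation=cv2.INTER_CUBIC)[:600,:800])
cv2.imwrite('pics/c2.png',cv2.resize(w[80:340,130:260],None,fx=2.3,fy=2.3,interpolation=cv2.INTER_CUBIC))
cv2.imwrite('pics/c3.png',cv2.resize(s[130:190,330:400],None,fx=8,fy=8,interpolation=cv2.INTER_CUBIC))
```

```text
(no output)
```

View pics/c1.png

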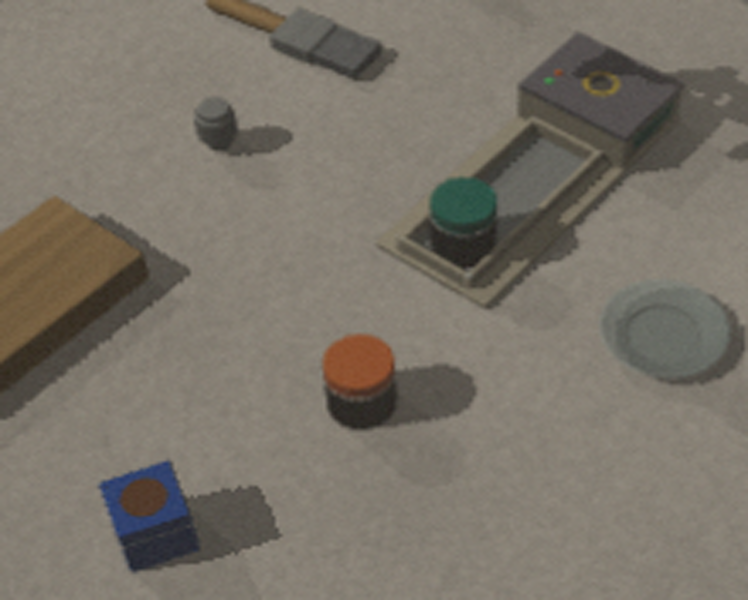

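View pics/c2.png

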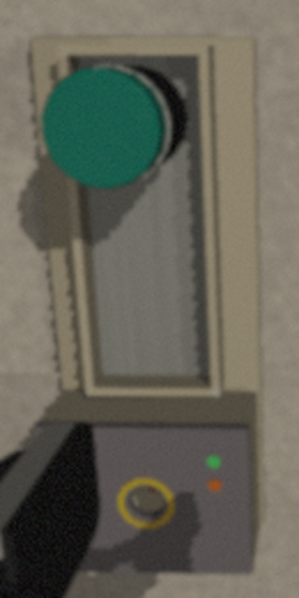

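View pics/c3.png

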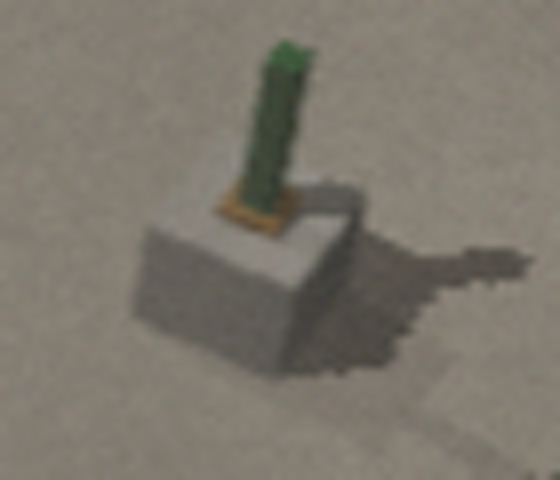

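Emit:
move_arm --motion "-0.02 0.05 0; -0.04 0.1 0; -0.06 0.15 0; -0.08 0.2 0; -0.1 0.25 0; -0.1 0.25 0; -0.1 0.25 0; -0.1 0.25 0"

```text
validation failed for argument at $.mo...
```

Emit:
move_arm --motion "-0.02 0.05 0 0; -0.04 0.1 0 0; -0.06 0.15 0 0; -0.08 0.2 0 0; -0.1 0.25 0 0; -0.1 0.25 0 0; -0.1 0.25 0 0; -0.1 0.25 0 0"

```text
clock: 1.15
position: [0.5257, 0.2485, 0.2312]
ee_rot: [0.001, 0.707, -0.001, 0.707]
ft_force: [0.4, -0.2, 0.9]
grip_width: 0.999
```

Run:
```python
from h import *
o=get_obs();print(o['position'],o['ee_rot'],o['clock'],o['ft_force'])
p,d,i=snap('wrist','w1')
# station yaw from w0
p,d,i=load('wrist0')
pt=lambda a,b,z: atz(i,130+a/2.3,80+b/2.3,z)
for nm,a,b,z in(('rimR',(207,45),(215,390),.024),('baseR',(253,38),(258,385),.008),('coverfront',(100,424),(250,428),.05)):
    A=pt(*a,z);B=pt(*b,z);v=A-B;print(nm,A.round(4),B.round(4),np.degrees(np.arctan2(v[1],v[0])))
```

```text
[0.52568913 0.2485102  0.23118187] [ 5.87556905e-04  7.07091402e-01 -9.99039492e-04  7.07121211e-01] 1.15 [ 0.40756201 -0.22360821  0.92330852]
rimR [0.5722 0.0772 0.024 ] [ 0.5695 -0.0793  0.024 ] 88.98976644997494
baseR [0.5901 0.0803 0.008 ] [ 0.5883 -0.0836  0.008 ] 89.37495121634507
coverfront [ 0.5215 -0.0847  0.05  ] [ 0.5885 -0.0863  0.05  ] 178.63312125517714
```

View pics/w1.png

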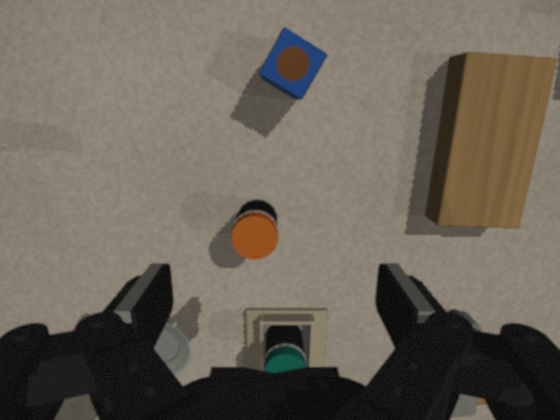

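The case is at px (293,63), rotated by about 30°, and the canister cap is at (255,234).

```bash
python3 - <<'E'
from h import *
p,d,i=load('w1'); P=cloud(i,d); hsv=cv2.cvtColor(p,cv2.COLOR_RGB2HSV)
H,S,V=[hsv[...,k].astype(int) for k in range(3)]
m=((H<14)&(S>150)&(V>90))
m[:150]=0
c=max(cv2.findContours(m.astype(np.uint8),0,1)[0],key=cv2.contourArea)
(e,ax,an)=cv2.fitEllipse(c); print('can',e,ax,atz(i,*e,.062), 'depthz',np.median(P[m][:,2]))
print('ellipse diam mm',[np.linalg.norm(atz(i,e[0]-23,e[1],.062)-atz(i,e[0]+23,e[1],.062))])
mb=((H>105)&(H<130)&(S>110)&(P[...,2]>.045)).astype(np.uint8)
mb=cv2.morphologyEx(mb,cv2.MORPH_CLOSE,np.ones((25,25)))
c=max(cv2.findContours(mb,0,2)[0],key=cv2.contourArea)
w=np.array([atz(i,*q[0],.058)[:2] for q in c.astype(float)],np.float32)
r=cv2.minAreaRect(w*1000); print('case',r, np.median(P[mb>0][:,2]))
md=((H<14)&(S>100)&(V>50)); md[120:]=0;md[:,:250]=0;md[:,340:]=0
c=max(cv2.findContours(md.astype(np.uint8),0,1)[0],key=cv2.contourArea); e=cv2.fitEllipse(c)[0]; print('disc',e,atz(i,*e,.058))
mt=((H>74)&(H<95)&(S>150)).astype(np.uint8)
# tray edges
pt=lambda a,b,z: atz(i,a,b,z).round(4)
print('base top corners',pt(246,309,.008),pt(327,308,.008))
E
python3 - <<'E'
import cv2
w=cv2.imread('pics/w1.png')
cv2.imwrite('pics/c4.png',cv2.resize(w[10:120,230:350],None,fx=5,fy=5,interpolation=cv2.INTER_CUBIC))
E
```

```text
can (254.1018829345703, 235.83590698242188) (44.17035675048828, 45.67782974243164) [0.506608   0.19981495 0.062     ] depthz 0.061498995714042576
ellipse diam mm [np.float64(0.04413989325828985)]
case ((541.0921630859375, 353.9378662109375), (43.72890090942383, 42.42509078979492), 59.738975524902344) 0.05846506621961045
disc (292.3713073730469, 63.974491119384766) [0.54153023 0.35432035 0.058     ]
base top corners [0.4917 0.0842 0.008 ] [0.5893 0.0855 0.008 ]
```

View pics/c4.png

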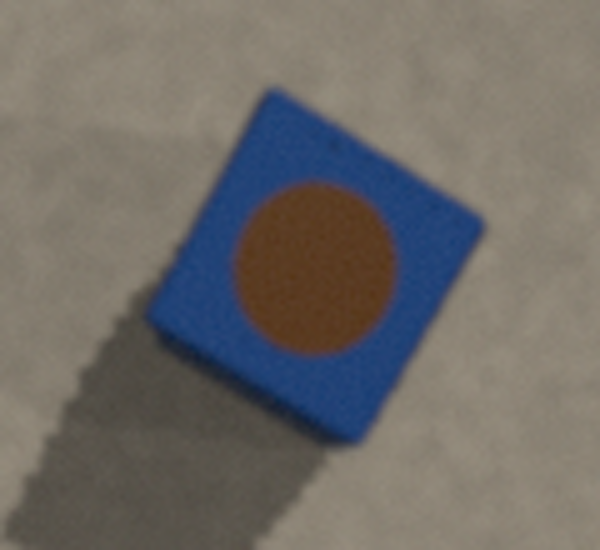

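Measured: canister at (0.5066, 0.1998), and case at (0.5413, 0.354) turned −30°. Both heights match the given sizes. I'll move over the canister next.

Emit:
move_arm --motion "-0.009 -0.025 -0.04 0; -0.018 -0.049 -0.09 0; -0.018 -0.049 -0.12 0; -0.018 -0.049 -0.12 0; -0.018 -0.049 -0.12 0"

```text
clock: 1.82
position: [0.508, 0.2013, 0.1128]
ee_rot: [0.0, 0.706, 0.0, 0.708]
ft_force: [0.7, 0.9, 0.4]
grip_width: 1.001
```

Run:
```python
from h import *
o=get_obs();print(o['position'],o['ee_rot'],o['clock'],o['ft_force'])
p,d,i=snap('wrist','w2')
P=cloud(i,d); hsv=cv2.cvtColor(p,cv2.COLOR_RGB2HSV)
H,S,V=[hsv[...,k].astype(int) for k in range(3)]
m=((H<14)&(S>150)&(V>60))
c=max(cv2.findContours(m.astype(np.uint8),0,1)[0],key=cv2.contourArea)
(e,ax,an)=cv2.fitEllipse(c); print('can',e,ax,atz(i,*e,.062))
```

```text
[0.50799356 0.20130292 0.11281691] [4.04732186e-04 7.06483941e-01 1.80036339e-04 7.07728934e-01] 1.825 [0.73037804 0.8908516  0.43121973]
can (270.853271484375, 234.1273956298828) (72.74846649169922, 73.57061004638672) [0.50647431 0.19993967 0.062     ]
```

View pics/w2.png

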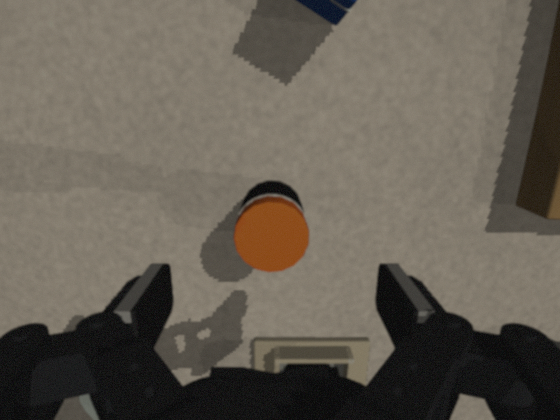

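The cap is at px (271,234), within 2 mm of the TCP axis. I'll descend and grip.

Emit:
move_arm --motion "-0.001 -0.001 -0.03 0; -0.001 -0.001 -0.06 0; -0.001 -0.001 -0.086 0; -0.001 -0.001 -0.086 0"

```text
clock: 2.38
position: [0.5057, 0.2, 0.0251]
ee_rot: [-0.0, 0.708, -0.0, 0.707]
ft_force: [0.3, -0.1, 0.1]
grip_width: 1.0
```

Emit:
move_arm --motion "0 0 0 0; 0 0 0 0; 0 0 0 0; 0 0 0 0; 0 0 0 0; 0 0 0 0" --grip 0 --force 40

```text
clock: 3.12
position: [0.507, 0.2005, 0.0269]
ee_rot: [0.0, 0.706, 0.0, 0.708]
ft_force: [-0.6, -1.7, 6.3]
grip_width: 0.527
```

Emit:
move_arm --motion "0 0 0.03 0; 0 0 0.06 0; 0 0 0.1 0; 0 0 0.1 0"

```text
clock: 3.62
position: [0.508, 0.2009, 0.1292]
ee_rot: [0.001, 0.705, 0.001, 0.709]
ft_force: [-0.5, 0.3, -2.2]
grip_width: 0.529
```

The canister is gripped: opening 0.53 ≈ 45 mm. I'll carry it above the tray.

Emit:
move_arm --motion "0.01 -0.05 0.02 0; 0.02 -0.1 0.02 0; 0.03 -0.15 0.02 0; 0.032 -0.203 0.02 0; 0.032 -0.203 0.02 0; 0.032 -0.203 0.02 0; 0.032 -0.203 0.02 0"

```text
clock: 4.5
position: [0.5378, -0.0015, 0.1451]
ee_rot: [-0.001, 0.707, 0.001, 0.707]
ft_force: [0.4, 0.8, -0.9]
grip_width: 0.53
```

Run:
```python
from h import *
o=get_obs();print(o['position'],o['ee_rot'],o['clock'],o['ft_force'])
p,d,i=snap('wrist','w3');snap('side','s3')
s=cv2.imread('pics/s3.png');cv2.imwrite('pics/c5.png',cv2.resize(s[130:300,210:380],None,fx=3.5,fy=3.5,interpolation=cv2.INTER_CUBIC))
```

```text
[ 0.53783695 -0.00154843  0.14512401] [-5.83547523e-04  7.07214454e-01  8.74946415e-04  7.06998310e-01] 4.5 [ 0.37710387  0.77655805 -0.94775392]
```

View pics/w3.png

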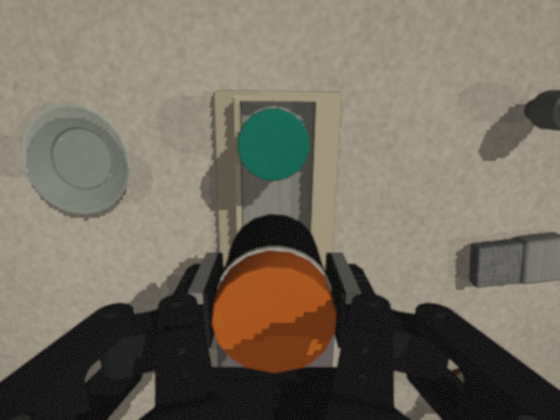

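View pics/c5.png

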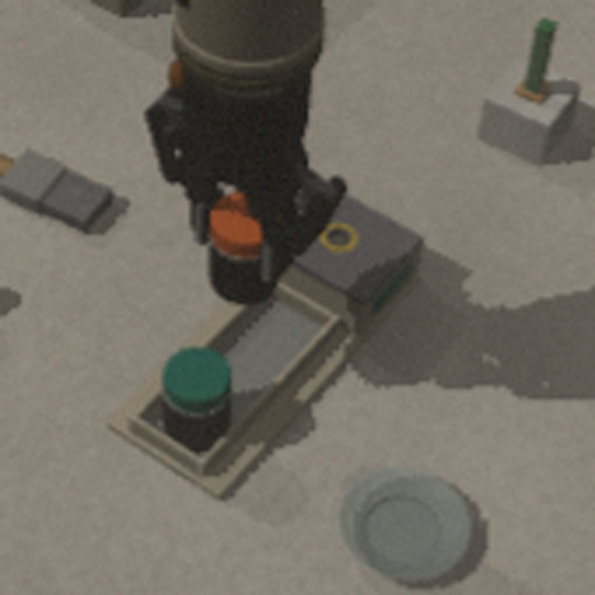

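Run:
```python
import cv2
w=cv2.imread('pics/w3.png');cv2.imwrite('pics/c6.png',cv2.resize(w[80:270,200:350],None,fx=4,fy=3.15,interpolation=cv2.INTER_CUBIC))
from h import *
p,d,i=load('w3'); hsv=cv2.cvtColor(p,cv2.COLOR_RGB2HSV)
H,S,V=[hsv[...,k].astype(int) for k in range(3)]
m=((H>74)&(H<95)&(S>150)).astype(np.uint8)
c=max(cv2.findContours(m,0,1)[0],key=cv2.contourArea);e=cv2.fitEllipse(c);print('teal',e,atz(i,*e[0],.070))
P=cloud(i,d)
z=P[...,2]
for v in (110,130,215,230):
    r=z[v,205:350]; print(v,[ (205+k,round(float(x)*1000)) for k,x in enumerate(r) if k%3==0])
```

```text
teal ((273.1632385253906, 144.19454956054688), (69.03385925292969, 69.49403381347656), 58.53742599487305) [0.53741791 0.04729834 0.07      ]
110 [(205, 0), (208, 0), (211, 2), (214, 7), (217, 8), (220, 8), (223, 7), (226, 8), (229, 7), (232, 6), (235, 23), (238, 24), (241, 13), (244, 8), (247, 8), (250, 10), (253, 9), (256, 8), (259, 55), (262, 69), (265, 71), (268, 70), (271, 70), (274, 69), (277, 71), (280, 69), (283, 68), (286, 55), (289, 8), (292, 9), (295, 8), (298, 9), (301, 8), (304, 9), (307, 8), (310, 8), (313, 9), (316, 24), (319, 23), (322, 8), (325, 8), (328, 8), (331, 7), (334, 8), (337, 7), (340, 7), (343, 1), (346, 0), (349, 0)]
130 [(205, 0), (208, 0), (211, 1), (214, -1), (217, 7), (220, 9), (223, 8), (226, 7), (229, 7), (232, 8), (235, 24), (238, 23), (241, 68), (244, 69), (247, 70), (250, 69), (253, 70), (256, 69), (259, 71), (262, 70), (265, 69), (268, 71), (271, 69), (274, 70), (277, 69), (280, 69), (283, 70), (286, 69), (289, 69), (292, 69), (295, 70), (298, 70), (301, 69), (304, 69), (307, 8), (310, 9), (313, 14), (316, 23), (319, 22), (322, 8), (325, 8), (328,
[... 446 characters left out ...]
7, 9), (310, 18), (313, 23), (316, 7), (319, 8), (322, 8), (325, 8), (328, 7), (331, 7), (334, 6), (337, 0), (340, -1), (343, -1), (346, 0), (349, -1)]
230 [(205, -1), (208, 0), (211, -1), (214, 0), (217, 0), (220, 7), (223, 7), (226, 7), (229, 8), (232, 8), (235, 7), (238, 120), (241, 127), (244, 130), (247, 134), (250, 137), (253, 139), (256, 140), (259, 141), (262, 142), (265, 143), (268, 145), (271, 145), (274, 143), (277, 143), (280, 143), (283, 143), (286, 143), (289, 142), (292, 139), (295, 138), (298, 135), (301, 133), (304, 129), (307, 123), (310, 22), (313, 24), (316, 8), (319, 8), (322, 8), (325, 7), (328, 7), (331, 6), (334, 0), (337, -1), (340, 0), (343, -2), (346, 0), (349, 0)]
```

View pics/c6.png

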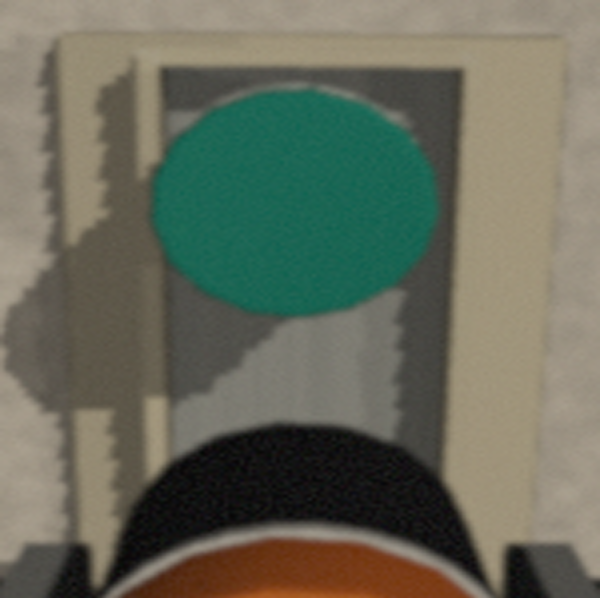

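Run:
```python
from h import *
for f in('w3','wrist0'):
    p,d,i=load(f);P=cloud(i,d)
    q=P[(d>0)&(P[...,2]>.021)&(P[...,2]<.027)&(P[...,0]>.49)&(P[...,0]<.59)&(P[...,1]>-.09)&(P[...,1]<.09)]
    print(f,'rim n',len(q))
    for y0 in np.arange(-.08,.09,.02):
        s=q[(q[:,1]>=y0)&(q[:,1]<y0+.02)]
        L=s[s[:,0]<.525];Rr=s[s[:,0]>.555]
        print(round(y0,2),len(L),len(Rr),L[:,0].mean().round(4) if len(L) else '',Rr[:,0].mean().round(4) if len(Rr) else '')
    t=q[(q[:,0]>.52)&(q[:,0]<.56)&(q[:,1]>.07)];b=q[(q[:,0]>.52)&(q[:,0]<.56)&(q[:,1]<-.06)]
    print('ends',np.median(t[:,1]) if len(t) else '',np.median(b[:,1]) if len(b) else '')
    b=P[(d>0)&(P[...,2]>.006)&(P[...,2]<.0095)&(P[...,0]>.47)&(P[...,0]<.61)&(P[...,1]>-.09)&(P[...,1]<.09)]
    for y0 in np.arange(-.06,.06,.02):
        s=b[(b[:,1]>=y0)&(b[:,1]<y0+.02)]
        if len(s): print('base',round(y0,2),np.percentile(s[:,0],[1,99]).round(4))
    print(np.percentile(b[:,1],99.5))
```

```text
w3 rim n 1895
-0.08 0 0  
-0.06 0 0  
-0.04 41 72 0.509 0.5695
-0.02 124 129 0.5095 0.5693
0.0 140 136 0.5097 0.5694
0.02 112 144 0.5097 0.5696
0.04 122 154 0.5102 0.5698
0.06 244 254 0.5141 0.5663
0.08 0 0  
ends 0.07565557744247312 
base -0.06 [0.4909 0.5885]
base -0.04 [0.4908 0.5884]
base -0.02 [0.4914 0.588 ]
base 0.0 [0.4914 0.5882]
base 0.02 [0.491  0.5889]
base 0.04 [0.4913 0.5891]
0.08118763258865748
wrist0 rim n 1834
-0.08 112 94 0.5121 0.5677
-0.06 79 59 0.5098 0.5697
-0.04 84 59 0.51 0.5697
-0.02 91 72 0.51 0.5701
0.0 93 82 0.5101 0.5704
0.02 4 94 0.5089 0.5698
0.04 0 117  0.5679
0.06 133 138 0.5143 0.5669
0.08 0 0  
ends 0.07592010748298396 -0.08096516332198893
base -0.06 [0.4909 0.5879]
base -0.04 [0.491  0.5881]
base -0.02 [0.4911 0.5886]
base 0.0 [0.4909 0.5883]
base 0.02 [0.4905 0.5899]
base 0.04 [0.4911 0.5903]
0.08108029589841706
```

Tray centre measured at (0.5397, −0.0025) and teal at (0.537, 0.047). I'll lower the canister into the middle slot.

Emit:
move_arm --motion "0.0015 -0.001 -0.03 0; 0.0015 -0.001 -0.06 0; 0.0015 -0.001 -0.08 0; 0.0015 -0.001 -0.09 0; 0.0015 -0.001 -0.1 0; 0.0015 -0.001 -0.107 0; 0.0015 -0.001 -0.109 0; 0.0015 -0.001 -0.109 0"

```text
clock: 5.6
position: [0.5397, -0.004, 0.0366]
ee_rot: [0.0, 0.707, 0.0, 0.707]
ft_force: [-0.3, -0.6, -0.1]
grip_width: 0.529
```

Run:
```python
from h import *
o=get_obs();print(o['position'],o['ft_force'],o['clock'])
snap('scene','s4');s=cv2.imread('pics/s4.png');cv2.imwrite('pics/c7.png',cv2.resize(s[130:260,190:330],None,fx=4.5,fy=4.5,interpolation=cv2.INTER_CUBIC))
```

```text
[ 0.53972215 -0.00396391  0.03660156] [-0.29370059 -0.64118804 -0.14570939] 5.6
```

View pics/c7.png

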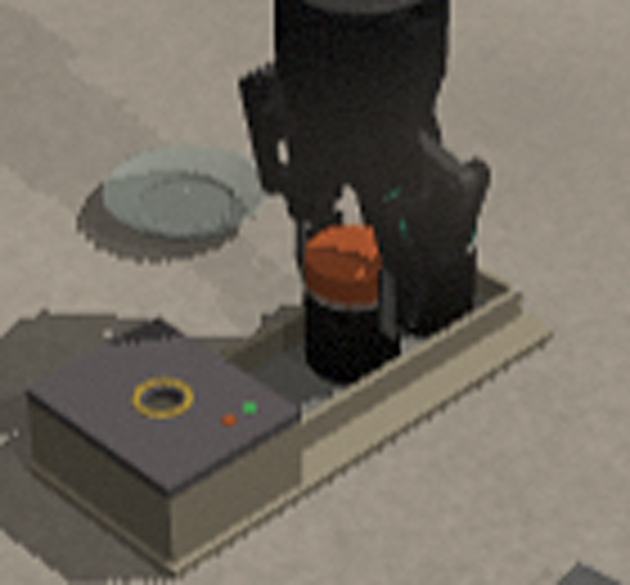

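The canister is inside the tray, clear of the walls. I'll seat and release it.

Emit:
move_arm --motion "0 0.001 -0.002 0; 0 0.001 -0.002 0; 0 0.001 -0.002 0"

```text
clock: 6.02
position: [0.54, -0.0032, 0.0349]
ee_rot: [0.0, 0.707, -0.0, 0.707]
ft_force: [-0.6, -1.5, 5.4]
grip_width: 0.527
```

Emit:
move_arm --motion "0 0 0 0; 0 0 0 0; 0 0 0 0; 0 0 0 0; 0 0 0 0" --grip 1

```text
clock: 6.65
position: [0.5395, -0.003, 0.0343]
ee_rot: [-0.0, 0.707, 0.0, 0.707]
ft_force: [-0.1, 0.3, 0.2]
grip_width: 0.998
```

Emit:
move_arm --motion "0 0 0.04 0; 0 0 0.08 0; 0 0.05 0.12 0; 0 0.1 0.14 0; 0 0.15 0.14 0; 0 0.2 0.14 -0.1; 0 0.25 0.14 -0.25; 0.001 0.3 0.14 -0.4; 0.001 0.33 0.14 -0.528; 0.001 0.33 0.14 -0.528"

```text
clock: 7.9
position: [0.5392, 0.3301, 0.1738]
ee_rot: [0.184, 0.683, -0.183, 0.682]
ft_force: [0.4, -0.0, -0.7]
grip_width: 0.999
```

Run:
```python
from h import *
o=get_obs();print(o['position'],o['ee_rot'],o['ft_force'],o['clock'])
x=R.from_quat(o['ee_rot']).as_matrix();print('jaw dir deg',np.degrees(np.arctan2(x[1,2],x[0,2])))
p,d,i=snap('wrist','w5');P=cloud(i,d);snap('side','s5')
hsv=cv2.cvtColor(p,cv2.COLOR_RGB2HSV)
H,S,V=[hsv[...,k].astype(int) for k in range(3)]
mb=((H>105)&(H<130)&(S>110)&(P[...,2]>.045)).astype(np.uint8)
mb=cv2.morphologyEx(mb,cv2.MORPH_CLOSE,np.ones((35,35)))
c=max(cv2.findContours(mb,0,2)[0],key=cv2.contourArea)
w=np.array([atz(i,*q[0],.058)[:2] for q in c.astype(float)],np.float32)
print('case',cv2.minAreaRect(w*1000))
```

```text
[0.53917877 0.33010236 0.17383079] [ 0.1835853   0.68332643 -0.18319102  0.68249724] [ 0.44798025 -0.03781782 -0.74162282] 7.9
jaw dir deg -30.062994297310198
case ((542.0309448242188, 355.41387939453125), (43.567169189453125, 42.258270263671875), 60.01933288574219)
```

View pics/w5.png

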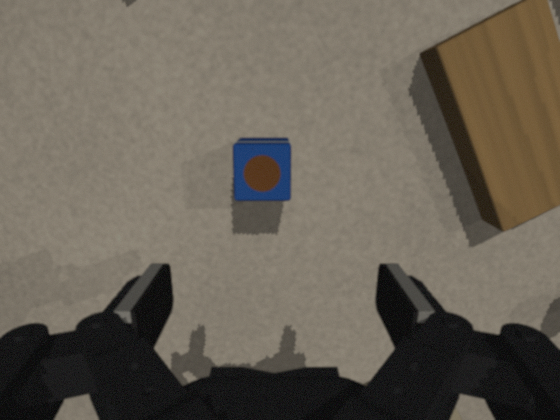

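View pics/s5.png

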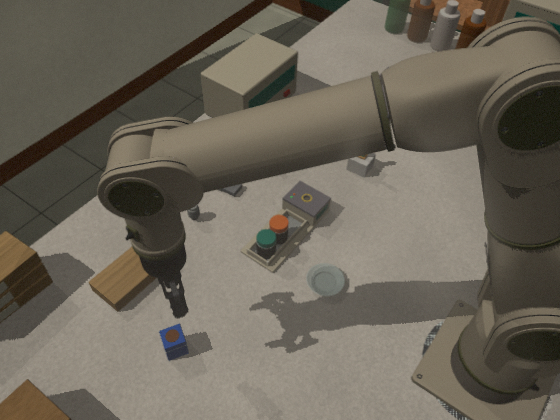

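The case is at px (263,173) and square to the jaws, at (0.542, 0.355). The canister stands in the tray. I'll go down on the case.

Emit:
move_arm --motion "0.0025 0.025 -0.02 0; 0.0025 0.025 -0.06 0; 0.0025 0.025 -0.1 0; 0.0025 0.025 -0.13 0; 0.0025 0.025 -0.148 0; 0.0025 0.025 -0.148 0"

```text
clock: 8.75
position: [0.5429, 0.3508, 0.0255]
ee_rot: [0.184, 0.683, -0.185, 0.682]
ft_force: [-0.3, -0.3, -0.0]
grip_width: 1.0
```

Emit:
move_arm --motion "0 0 0 0; 0 0 0 0; 0 0 0 0; 0 0 0 0; 0 0 0 0; 0 0 0 0" --grip 0 --force 40

```text
clock: 9.5
position: [0.5437, 0.3525, 0.0277]
ee_rot: [0.185, 0.682, -0.184, 0.683]
ft_force: [-1.3, 0.8, 6.1]
grip_width: 0.51
```

Emit:
move_arm --motion "0 0 0.04 0; 0 0 0.08 0; 0 0 0.12 0; 0 -0.05 0.12 0.13; 0 -0.1 0.12 0.26; 0 -0.15 0.12 0.39; 0 -0.2 0.12 0.518; 0 -0.2 0.12 0.518"

```text
clock: 10.5
position: [0.5435, 0.1467, 0.1464]
ee_rot: [0.005, 0.707, -0.006, 0.707]
ft_force: [0.5, 0.4, -2.1]
grip_width: 0.508
```

Run:
```python
from h import *
o=get_obs();print(o['position'],o['ee_rot'],o['ft_force'],o['clock'])
x=R.from_quat(o['ee_rot']).as_matrix();print('jaw dir deg',np.degrees(np.arctan2(x[1,2],x[0,2])))
snap('wrist','w6');snap('side','s6')
s=cv2.imread('pics/s6.png');cv2.imwrite('pics/c8.png',cv2.resize(s[170:350,150:340],None,fx=3.3,fy=3.3,interpolation=cv2.INTER_CUBIC))
```

```text
[0.54351497 0.14672883 0.14638191] [ 0.00460762  0.70702396 -0.00617054  0.70714766] [ 0.50508587  0.43706874 -2.10915753] 10.5
jaw dir deg -0.8733350664789955
```

View pics/w6.png

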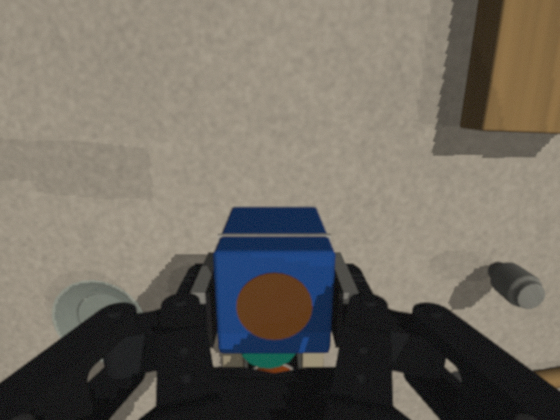

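View pics/c8.png

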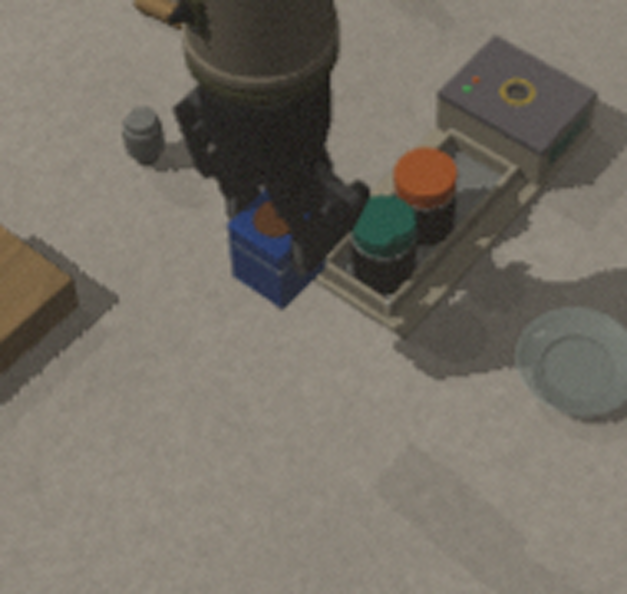

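Run:
```python
from h import *
p,d,i=load('w6');P=cloud(i,d)
m=(P[...,2]>.165)&(P[...,2]<.19)&(d>0); 
hsv=cv2.cvtColor(p,cv2.COLOR_RGB2HSV);H,S,V=[hsv[...,k].astype(int) for k in range(3)]
mb=((H>105)&(H<130)&(S>100)); t=P[mb&(d>0)]; print(np.percentile(t,[1,50,99],axis=0).round(4))
md=((H<14)&(S>100)&(V>40)); md[350:]=0;md[:260]=0;md[:,:225]=0;md[:,330:]=0
c=max(cv2.findContours(md.astype(np.uint8),0,1)[0],key=cv2.contourArea); e=cv2.fitEllipse(c);print(e,np.median(P[md][:,2]))
for z in(.174,.176,.178):print(atz(i,*e[0],z))
# side view canister
p,d,i=load('s6');hsv=cv2.cvtColor(p,cv2.COLOR_RGB2HSV);H,S,V=[hsv[...,k].astype(int) for k in range(3)]
for nm,m in(('or',(H<14)&(S>150)&(V>90)),('teal',(H>74)&(H<95)&(S>150))):
    m=m.copy();m[:205]=0;m[:,240 if nm=='teal' else 262:][:, 60:]=0;m[:,:240]=0
    c=max(cv2.findContours(m.astype(np.uint8),0,1)[0],key=cv2.contourArea); e=cv2.fitEllipse(c);print(nm,e,atz(i,*e[0],.07))
for u,v in ((286,196),(302,186)):pass
```

```text
[[0.5223 0.128  0.1254]
 [0.5439 0.1637 0.1759]
 [0.5655 0.1705 0.1779]]
((273.861328125, 306.3230285644531), (63.69862747192383, 73.65853881835938), 92.39635467529297) 0.17715028429007418
[0.54383675 0.14636434 0.174     ]
[0.54385888 0.14764618 0.176     ]
[0.54388102 0.14892802 0.178     ]
or ((278.20550537109375, 222.4510498046875), (14.549500465393066, 18.22442626953125), 73.53102111816406) [ 0.53834113 -0.00390039  0.07      ]Traceback (most recent call last):
  File "<stdin>", line 13, in <module>
ValueError: max() iterable argument is empty
```

Emit:
move_arm --motion "-0.001 -0.05 0 0; -0.002 -0.1 0 0; -0.0035 -0.15 0 0; -0.0035 -0.19 0 0; -0.0035 -0.205 0 0; -0.0035 -0.205 0 0; -0.0035 -0.205 0 0; -0.0035 -0.205 0 0"

```text
clock: 11.6
position: [0.5397, -0.0511, 0.1463]
ee_rot: [0.003, 0.707, -0.002, 0.707]
ft_force: [-0.5, 0.0, -1.6]
grip_width: 0.512
```

Run:
```python
from h import *
o=get_obs();print(o['position'],o['ft_force'],o['clock'])
p,d,i=snap('wrist','w7');snap('scene','c_s7')
P=cloud(i,d);hsv=cv2.cvtColor(p,cv2.COLOR_RGB2HSV);H,S,V=[hsv[...,k].astype(int) for k in range(3)]
m=((H<14)&(S>150)&(V>90)&(P[...,2]<.09)&(P[...,2]>.05)).astype(np.uint8)
c=max(cv2.findContours(m,0,1)[0],key=cv2.contourArea); e=cv2.fitEllipse(c);print('or',e,atz(i,*e[0],.07))
m=((H>74)&(H<95)&(S>150)).astype(np.uint8)
c=max(cv2.findContours(m,0,1)[0],key=cv2.contourArea); e=cv2.fitEllipse(c);print('teal',e,atz(i,*e[0],.07))
```

```text
[ 0.5396506  -0.05114831  0.14628518] [-0.49334708  0.02346236 -1.5556866 ] 11.6
or ((273.5228271484375, 149.15972900390625), (69.78081512451172, 70.36349487304688), 60.88737106323242) [ 0.53990104 -0.00554605  0.07      ]
teal ((268.62554931640625, 59.949058532714844), (73.30644226074219, 77.3675537109375), 2.7117416858673096) [0.53739516 0.04683945 0.07      ]
```

View pics/w7.png

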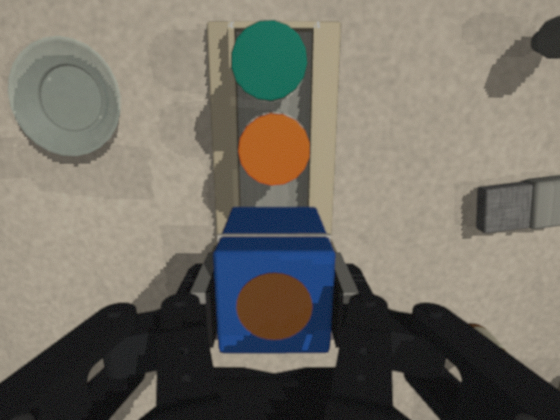

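Emit:
move_arm --motion "0 -0.0035 -0.02 0; 0 -0.0035 -0.042 0; 0 -0.0035 -0.042 0; 0 -0.0035 -0.042 0; 0 -0.0035 -0.042 0"

```text
clock: 12.32
position: [0.5402, -0.0564, 0.1054]
ee_rot: [0.003, 0.707, -0.003, 0.708]
ft_force: [0.1, 1.0, -2.0]
grip_width: 0.51
```

Run:
```python
from h import *
o=get_obs();print(o['position'],o['ft_force'],o['clock'])
p,d,i=snap('wrist','w8');
P=cloud(i,d);hsv=cv2.cvtColor(p,cv2.COLOR_RGB2HSV);H,S,V=[hsv[...,k].astype(int) for k in range(3)]
m=((H<14)&(S>150)&(V>90)&(P[...,2]<.09)&(P[...,2]>.05)).astype(np.uint8)
c=max(cv2.findContours(m,0,1)[0],key=cv2.contourArea); e=cv2.fitEllipse(c);print('or',e,atz(i,*e[0],.07))
md=((H<14)&(S>100)&(V>40)); md[350:]=0;md[:260]=0;md[:,:225]=0;md[:,330:]=0
c=max(cv2.findContours(md.astype(np.uint8),0,1)[0],key=cv2.contourArea); e=cv2.fitEllipse(c);print(e,np.median(P[md][:,2]),atz(i,*e[0],np.median(P[md][:,2])))
snap('scene','s8');s=cv2.imread('pics/s8.png');cv2.imwrite('pics/c9.png',cv2.resize(s[130:260,190:330],None,fx=4.5,fy=4.5,interpolation=cv2.INTER_CUBIC))
```

```text
[ 0.54015477 -0.05636591  0.10537798] [ 0.073527    1.01048931 -1.95670737] 12.325
or ((271.8224182128906, 149.11849975585938), (84.4853515625, 86.92887115478516), 111.83306884765625) [ 0.53986366 -0.00569366  0.07      ]
((275.8297119140625, 306.82763671875), (61.09952163696289, 69.95964050292969), 72.3973617553711) 0.1361809510954812 [ 0.54118773 -0.05500552  0.13618095]
```

View pics/c9.png

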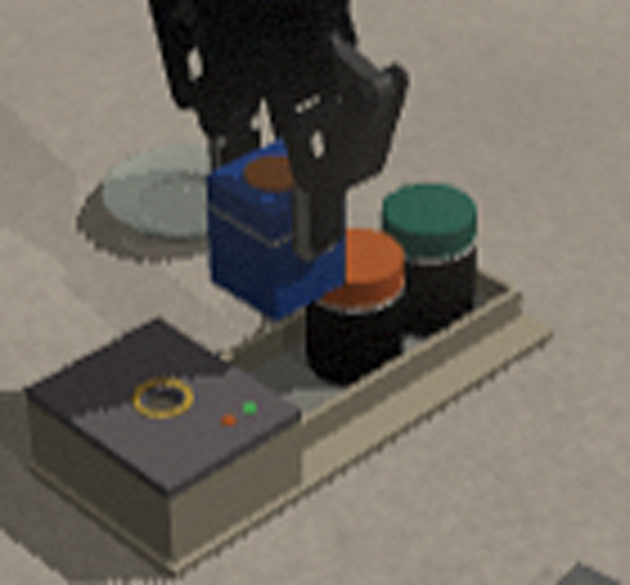

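View pics/w8.png

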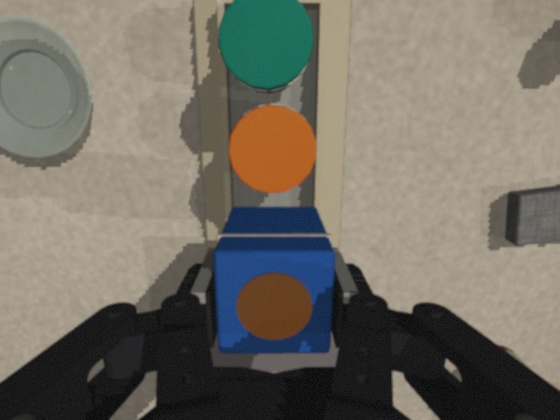

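Gaps look even after shifting by +1 mm in y. I'll lower slowly.

Emit:
move_arm --motion "-0.001 0.0013 -0.01 0; -0.001 0.0013 -0.025 0; -0.001 0.0013 -0.04 0; -0.001 0.0013 -0.05 0; -0.001 0.0013 -0.058 0; -0.001 0.0013 -0.058 0"

```text
clock: 13.18
position: [0.5382, -0.0551, 0.0457]
ee_rot: [0.004, 0.707, -0.003, 0.707]
ft_force: [-0.2, 0.1, -1.7]
grip_width: 0.51
```

Emit:
move_arm --motion "0 0 -0.005 0; 0 0 -0.009 0; 0 0 -0.0105 0; 0 0 -0.0105 0"

```text
clock: 13.68
position: [0.5386, -0.0552, 0.0359]
ee_rot: [0.004, 0.707, -0.004, 0.707]
ft_force: [0.3, -0.3, -0.6]
grip_width: 0.505
```

Run:
```python
from h import *
o=get_obs();print(o['position'],o['ft_force'],o['clock'])
snap('scene','s9');s=cv2.imread('pics/s9.png');cv2.imwrite('pics/c10.png',cv2.resize(s[130:260,190:330],None,fx=4.5,fy=4.5,interpolation=cv2.INTER_CUBIC))
```

```text
[ 0.53859284 -0.05519495  0.03588269] [ 0.30588578 -0.30247792 -0.58605991] 13.675
```

View pics/c10.png

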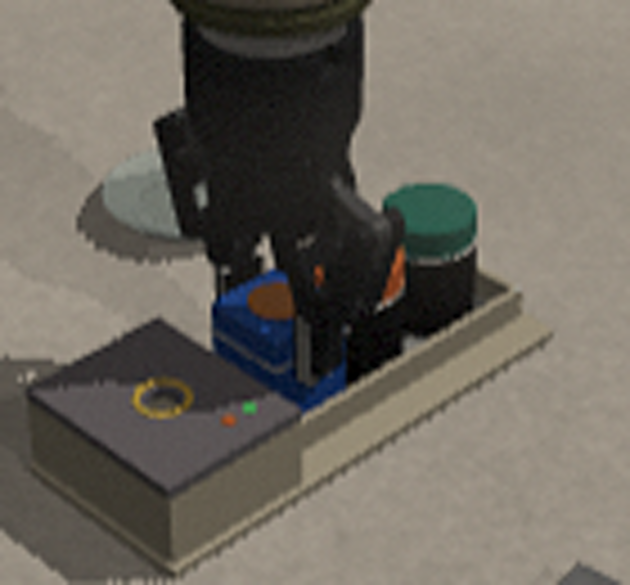

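The case is between the walls with almost no contact force. I'll seat it and release.

Emit:
move_arm --motion "0 0 -0.0015 0; 0 0 -0.0015 0"

```text
clock: 13.98
position: [0.5387, -0.0552, 0.0356]
ee_rot: [0.004, 0.707, -0.004, 0.707]
ft_force: [-6.7, -0.5, 12.6]
grip_width: 0.509
```

Emit:
move_arm --motion "0 0 0 0; 0 0 0 0; 0 0 0 0; 0 0 0 0; 0 0 0 0" --grip 1

```text
clock: 14.6
position: [0.5385, -0.0552, 0.0343]
ee_rot: [0.004, 0.707, -0.004, 0.707]
ft_force: [0.6, -0.0, -0.2]
grip_width: 0.999
```

Emit:
move_arm --motion "0 0 0.04 0; 0 0 0.08 0; 0 0 0.13 0; 0 0 0.17 0; 0 0 0.17 0; 0 0 0.17 0"

```text
clock: 15.35
position: [0.5382, -0.0552, 0.2036]
ee_rot: [0.004, 0.707, -0.004, 0.707]
ft_force: [-0.9, -0.9, 0.5]
grip_width: 1.0
```

Run:
```python
from h import *
o=get_obs();print(o['position'],o['ft_force'],o['clock'])
snap('wrist','w10');p,d,i=snap('scene','s10');s=cv2.imread('pics/s10.png');cv2.imwrite('pics/c11.png',cv2.resize(s[130:260,190:330],None,fx=4.5,fy=4.5,interpolation=cv2.INTER_CUBIC))
```

```text
[ 0.53816174 -0.05516773  0.20357271] [-0.8616007  -0.90444979  0.5334512 ] 15.35
```

View pics/c11.png

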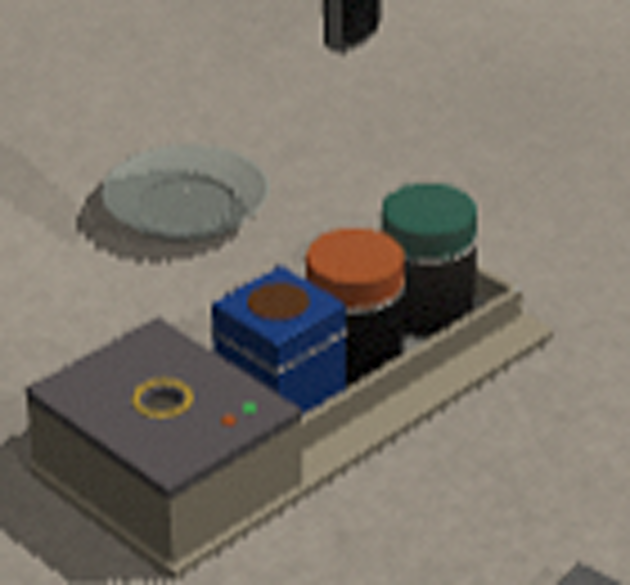

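View pics/w10.png

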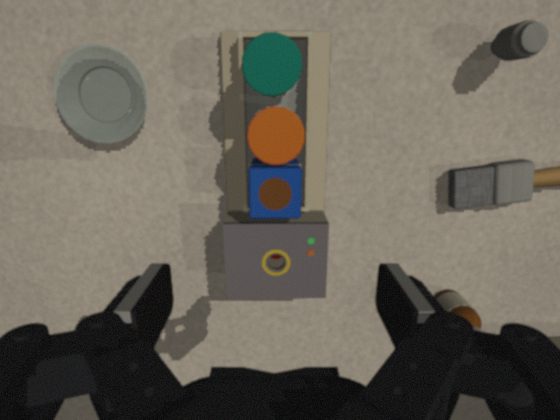

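```bash
cat > ap.py <<'E'
from h import *
def ring(f,box,z=.05):
    p,d,i=load(f);hsv=cv2.cvtColor(p,cv2.COLOR_RGB2HSV);H,S,V=[hsv[...,k].astype(int) for k in range(3)]
    m=((H>16)&(H<34)&(S>120)&(V>60)); k=np.zeros_like(m);k[box[1]:box[3],box[0]:box[2]]=1;m&=k
    pts=np.argwhere(m)[:,::-1].astype(np.float32)
    c=cv2.convexHull(pts); e=cv2.fitEllipse(c); return e,atz(i,*e[0],z)
E
python3 - <<'E'
from ap import *
p,d,i=load('w10');P=cloud(i,d);hsv=cv2.cvtColor(p,cv2.COLOR_RGB2HSV);H,S,V=[hsv[...,k].astype(int) for k in range(3)]
for nm,m in(('or',(H<14)&(S>150)&(V>90)),('teal',(H>74)&(H<95)&(S>150)),('blue',(H>105)&(H<130)&(S>110)&(P[...,2]>.05))):
    m=m.copy();m[:, :230]=0;m[:,320:]=0
    c=max(cv2.findContours(m.astype(np.uint8),0,2)[0],key=cv2.contourArea)
    z=np.median(P[m&(P[...,2]>.05)][:,2]);w=np.array([atz(i,*q[0],z)[:2] for q in c.astype(float)],np.float32)*1000
    print(nm,z.round(4),cv2.minAreaRect(w),cv2.minEnclosingCircle(w))
print(ring('w10',(255,240,300,285)))
print(ring('wrist0',(175,280,215,315)))
print(ring('s10',(210,200,250,235)))
s=cv2.imread('pics/w10.png');cv2.imwrite('pics/c12.png',cv2.resize(s[210:305,215:335],None,fx=6,fy=6,interpolation=cv2.INTER_CUBIC))
E
```

```text
or 0.0695 ((539.798095703125, -6.54051399230957), (44.13261795043945, 44.82270431518555), 89.49683380126953) ((539.945068359375, -6.334493160247803), 22.6783390045166)
teal 0.0697 ((537.583984375, 45.88929748535156), (42.990291595458984, 43.21759033203125), 88.21912384033203) ((537.2649536132812, 46.47237777709961), 22.114707946777344)
blue 0.0654 ((538.5984497070312, -51.94478225708008), (45.33462905883789, 43.23618698120117), 89.45317840576172) ((538.1649169921875, -53.13814163208008), 29.603679656982422)
(((275.6886901855469, 262.06719970703125), (25.468393325805664, 28.249881744384766), 86.85445404052734), array([ 0.5390481 , -0.12389351,  0.05      ]))
(((193.03465270996094, 298.38037109375), (21.54312515258789, 24.825624465942383), 106.91585540771484), array([ 0.53898346, -0.12413418,  0.05      ]))
(((225.5654296875, 218.02053833007812), (8.332207679748535, 13.1813383102417), 87.95905303955078), array([ 0.538002  , -0.12758189,  0.05      ]))
```

View pics/c12.png

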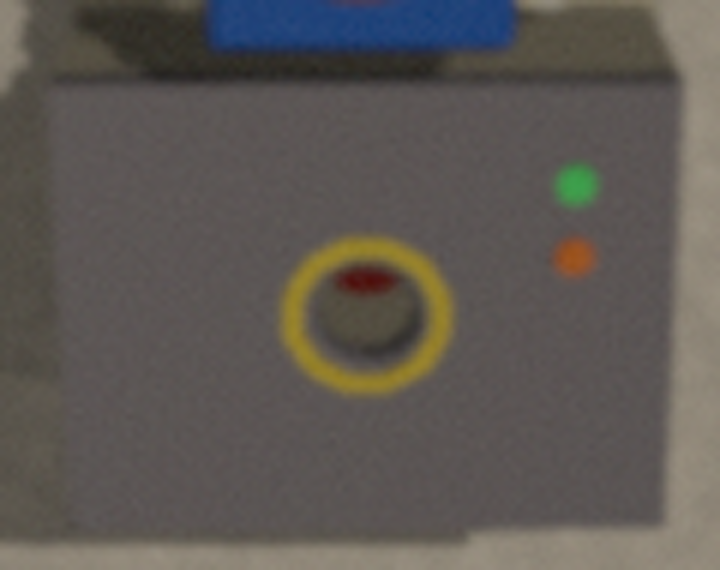

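All three stand on the floor: tops at 69.5, 69.7 and 65.4 mm against the expected 70, 70 and 66. The aperture is at (0.539, −0.124). Next, the stylus.

Emit:
move_arm --motion "-0.005 -0.05 0.03 0; -0.01 -0.1 0.03 0; -0.015 -0.15 0.03 0; -0.02 -0.2 0.03 0; -0.025 -0.25 0.03 0; -0.03 -0.29 0.03 0; -0.03 -0.305 0.03 0; -0.03 -0.305 0.03 0; -0.03 -0.305 0.03 0"

```text
clock: 16.58
position: [0.5093, -0.3583, 0.2339]
ee_rot: [0.003, 0.707, -0.002, 0.707]
ft_force: [0.7, 0.2, -0.2]
grip_width: 1.002
```

Run:
```python
from h import *
o=get_obs();print(o['position'],o['ee_rot'],o['ft_force'],o['clock'],o['joint_pos'])
snap('wrist','w11');s=cv2.imread('pics/w11.png');cv2.imwrite('pics/c13.png',cv2.resize(s[150:300,190:350],None,fx=4,fy=4,interpolation=cv2.INTER_CUBIC))
```

```text
[ 0.50927391 -0.3582517   0.23393716] [ 0.00316024  0.70715008 -0.00232811  0.70705258] [ 0.70523736  0.22991683 -0.1743205 ] 16.575 [ 0.42168973  0.32332989  0.15107456  1.47259656 -0.04997195  1.35011237
  0.56826726]
```

View pics/w11.png

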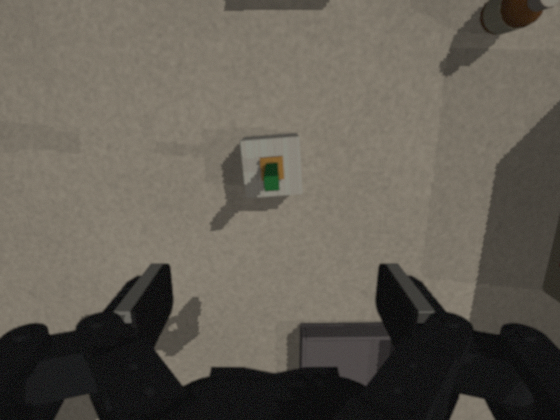

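View pics/c13.png

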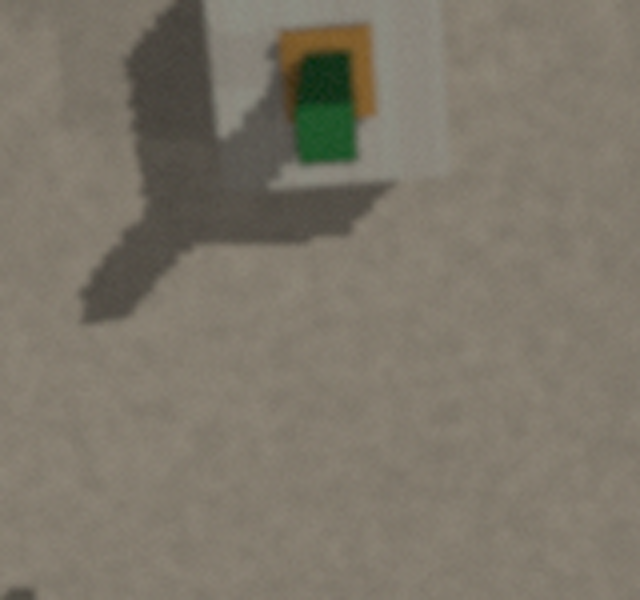

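Run:
```python
from h import *
p,d,i=load('w11')
x=R.from_quat(get_obs()['ee_rot']).as_matrix();print('jaw',np.degrees(np.arctan2(x[1,2],x[0,2])))
f=lambda a,b,z: atz(i,190+a/4,150+b/4,z)
A,B,C=f(279,31,.049),f(371,24,.049),f(376,116,.049)
print(A,B,C,'collar centre',(A+C)/2, np.linalg.norm(B-A),np.linalg.norm(C-B))
print(np.degrees(np.arctan2(*(B-A)[1::-1])),np.degrees(np.arctan2(*(B-C)[1::-1]))-90)
t=[f(296,105,.115),f(354,103,.115),f(357,161,.115),f(299,164,.115)]
print('top',np.mean(t,axis=0),[np.linalg.norm(t[k]-t[k-1]).round(4) for k in range(4)])
print('stand top',[atz(i,u,v,.045).round(4) for u,v in((241,139),(298,134),(302,193))])
P=cloud(i,d);print(P[182:186,268:275,2].mean())
```

```text
jaw -0.42900168893495033
[ 0.49602217 -0.33390474  0.049     ] [ 0.51773546 -0.33239807  0.049     ] [ 0.51893248 -0.35451165  0.049     ] collar centre [ 0.50747733 -0.3442082   0.049     ] 0.021765493402009235 0.022145957663683716
3.969343378590549 3.0984417732078526
top [ 0.50769187 -0.34398954  0.115     ] [np.float64(0.0116), np.float64(0.0111), np.float64(0.0114), np.float64(0.0112)]
stand top [array([ 0.4785, -0.3166,  0.045 ]), array([ 0.5321, -0.3124,  0.045 ]), array([ 0.5367, -0.3695,  0.045 ])]
0.11458688566128503
```

Emit:
move_arm --motion "-0.0017 0.014 -0.04 0.068; -0.0017 0.014 -0.08 0.068; -0.0017 0.014 -0.08 0.068; -0.0017 0.014 -0.08 0.068; -0.0017 0.014 -0.08 0.068"

```text
clock: 17.25
position: [0.5078, -0.3467, 0.1565]
ee_rot: [-0.021, 0.706, 0.02, 0.708]
ft_force: [-0.6, 0.6, -0.1]
grip_width: 1.004
```

Run:
```python
from h import *
o=get_obs();print(o['position'],o['ft_force'],o['clock'])
x=R.from_quat(o['ee_rot']).as_matrix();print('jaw',np.degrees(np.arctan2(x[1,2],x[0,2])),x[:,0])
p,d,i=snap('wrist','w12');s=cv2.imread('pics/w12.png');cv2.imwrite('pics/c14.png',cv2.resize(s[180:300,210:340],None,fx=5,fy=5,interpolation=cv2.INTER_CUBIC))
```

```text
[ 0.50778596 -0.34665233  0.15646341] [-0.64475541  0.55344103 -0.11188113] 17.25
jaw 3.324858968538931 [ 0.00277236 -0.00146591 -0.99999508]
```

View pics/c14.png

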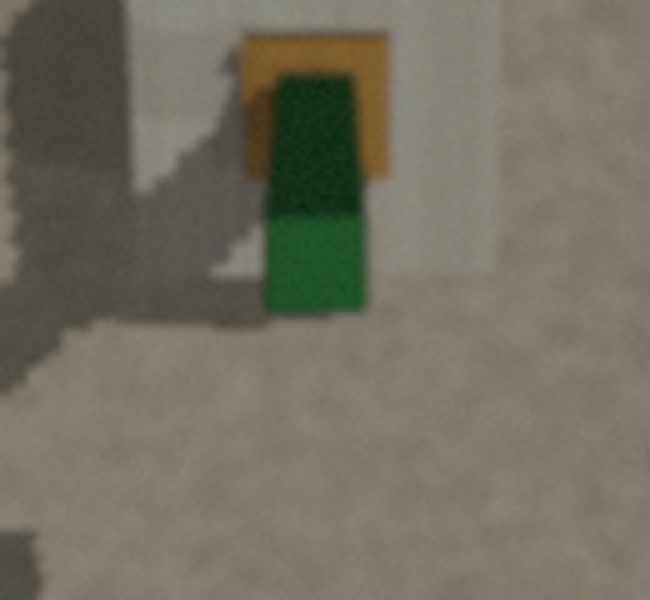

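Run:
```python
from h import *
p,d,i=load('w12')
print(atz(i,210+316/5,180+263/5,.115),atz(i,210+316/5,180+106/5,.049))
```

```text
[ 0.50762402 -0.34364922  0.115     ] [ 0.50756087 -0.34378052  0.049     ]
```

Emit:
move_arm --motion "-0.0003 0.002 -0.03 0; -0.0003 0.002 -0.06 0; -0.0003 0.002 -0.085 0; -0.0003 0.002 -0.089 0; -0.0003 0.002 -0.089 0; -0.0003 0.002 -0.089 0"

```text
clock: 18.05
position: [0.5073, -0.3447, 0.0669]
ee_rot: [-0.021, 0.706, 0.02, 0.708]
ft_force: [-0.1, 0.5, -0.6]
grip_width: 1.001
```

Emit:
move_arm --motion "0 0 0 0; 0 0 0 0; 0 0 0 0; 0 0 0 0; 0 0 0 0; 0 0 0 0; 0 0 0 0; 0 0 0 0" --grip 0 --force 60

```text
clock: 19.05
position: [0.5066, -0.3443, 0.0654]
ee_rot: [-0.021, 0.707, 0.02, 0.707]
ft_force: [-0.5, 0.4, 1.9]
grip_width: 0.127
```

Run:
```python
from h import *
o=get_obs();print(o['position'],o['ft_force'],o['clock'],o['grip_width'])
p,d,i=snap('wrist','w13');snap('scene','s13')
s=cv2.imread('pics/s13.png');cv2.imwrite('pics/c15.png',cv2.resize(s[190:310,60:190],None,fx=5,fy=5,interpolation=cv2.INTER_CUBIC))
```

```text
[ 0.50657663 -0.34425442  0.06543523] [-0.52426292  0.42469949  1.92952784] 19.05 0.12680675970461414
```

View pics/c15.png

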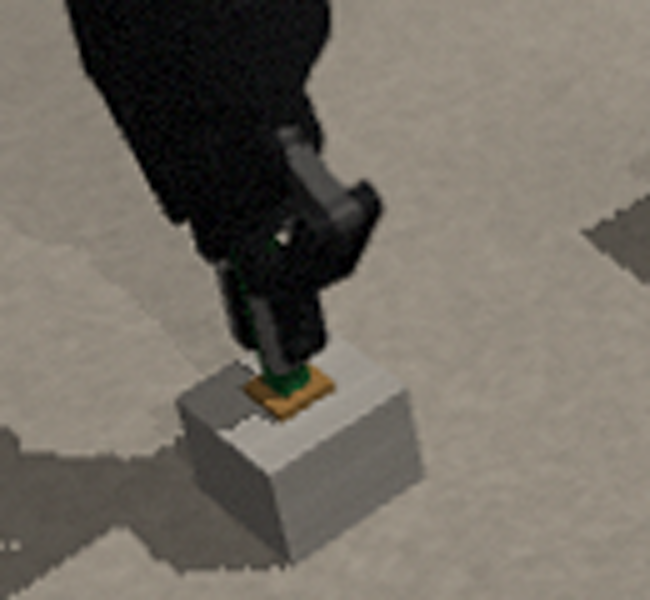

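View pics/w13.png

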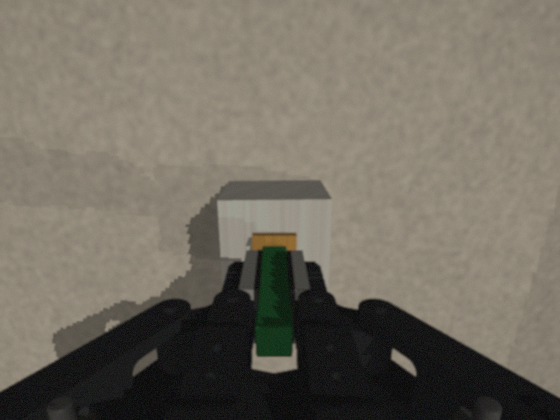

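Gripped: opening 0.127 ≈ 11 mm. I'll lift it straight out and check the tip.

Emit:
move_arm --motion "0 0 0.02 0; 0 0 0.05 0; 0 0 0.09 0; 0 0 0.12 0; 0.005 0.05 0.12 0; 0.015 0.1 0.12 0; 0.025 0.15 0.12 0; 0.031 0.19 0.12 0; 0.031 0.19 0.12 0; 0.031 0.19 0.12 0"

```text
clock: 20.4
position: [0.5374, -0.1549, 0.1862]
ee_rot: [-0.021, 0.707, 0.02, 0.707]
ft_force: [0.2, -1.7, -0.8]
grip_width: 0.131
```

Run:
```python
from h import *
o=get_obs();print(o['position'],o['ee_rot'],o['ft_force'],o['clock'],o['grip_width'])
for n in('wrist','scene','side'): snap(n,n+'14')
s=cv2.imread('pics/scene14.png');a=cv2.resize(s[120:270,120:300],None,fx=4,fy=4,interpolation=cv2.INTER_CUBIC);cv2.imwrite('pics/c16.png',a)
s=cv2.imread('pics/side14.png');a=cv2.resize(s[80:230,240:400],None,fx=4,fy=4,interpolation=cv2.INTER_CUBIC);cv2.imwrite('pics/c17.png',a)
```

```text
[ 0.53738548 -0.15491702  0.18619393] [-0.02057517  0.7066173   0.02012763  0.70701028] [ 0.20836552 -1.70783905 -0.80070585] 20.4 0.13083824405133423
```

View pics/c16.png

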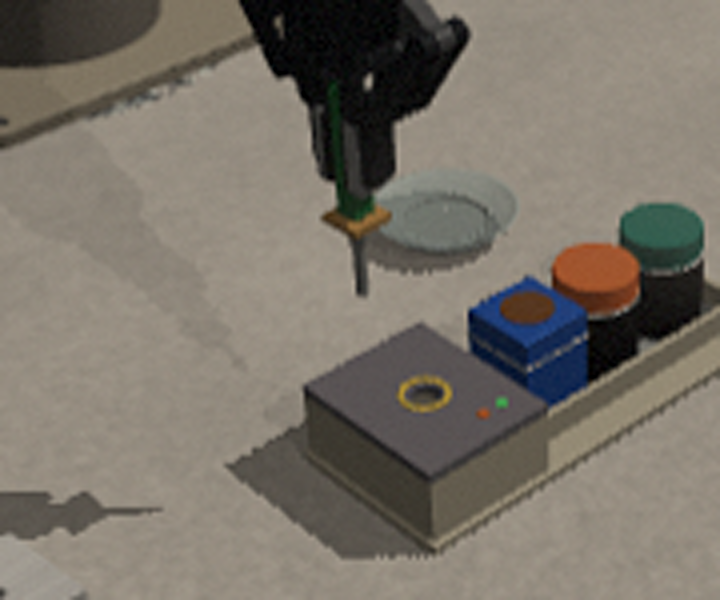

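View pics/c17.png

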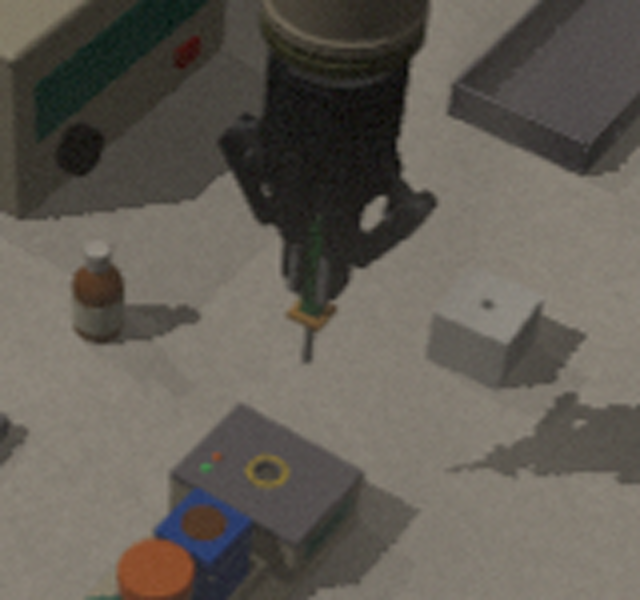

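View pics/wrist14.png

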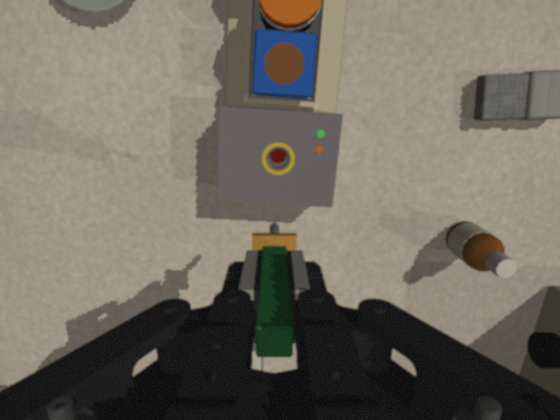

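Run:
```python
from h import *
I={n:load(n+'14')[2] for n in('scene','side','wrist')}
z=.125
tip={'scene':(120+361/4,120+294/4),'side':(240+307/4,80+360/4),'wrist':(274,228)}
rg={'scene':(120+425/4,120+393/4),'side':(240+268/4,80+471/4),'wrist':(278,158.5)}
for n in I: print(n,'tip',atz(I[n],*tip[n],z).round(4),'ring',atz(I[n],*rg[n],.05).round(4))
w=cv2.imread('pics/wrist14.png');cv2.imwrite('pics/c18.png',cv2.resize(w[130:260,220:330],None,fx=4.6,fy=4.6,interpolation=cv2.INTER_CUBIC))
```

```text
scene tip [ 0.5375 -0.1595  0.125 ] ring [ 0.5395 -0.1271  0.05  ]
side tip [ 0.5359 -0.1566  0.125 ] ring [ 0.537  -0.1247  0.05  ]
wrist tip [ 0.5378 -0.1563  0.125 ] ring [ 0.5391 -0.1242  0.05  ]
```

View pics/c18.png

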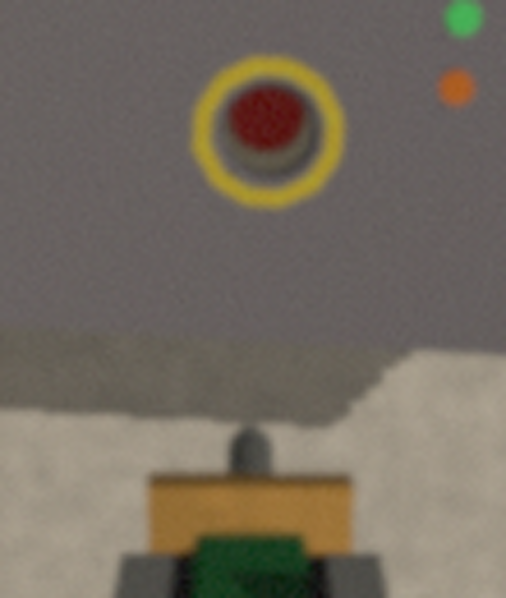

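All three cameras agree: the ring is (+1.3, +32) mm from the tip. I'll move above the hole.

Emit:
move_arm --motion "0.0013 0.02 0 0; 0.0013 0.032 -0.02 0; 0.0013 0.032 -0.05 0; 0.0013 0.032 -0.062 0; 0.0013 0.032 -0.062 0; 0.0013 0.032 -0.062 0; 0.0013 0.032 -0.062 0"

```text
clock: 21.42
position: [0.5394, -0.1225, 0.1243]
ee_rot: [-0.02, 0.706, 0.02, 0.707]
ft_force: [0.1, 0.3, -0.5]
grip_width: 0.129
```

Run:
```python
from h import *
o=get_obs();print(o['position'],o['ee_rot'],o['ft_force'],o['clock'],o['grip_width'])
for n in('wrist','scene','side'): snap(n,n+'15')
s=cv2.imread('pics/scene15.png');a=cv2.resize(s[160:260,180:280],None,fx=4,fy=4,interpolation=cv2.INTER_CUBIC)
s=cv2.imread('pics/side15.png');b=cv2.resize(s[130:230,260:360],None,fx=4,fy=4,interpolation=cv2.INTER_CUBIC);cv2.imwrite('pics/c19.png',np.hstack([a,b]))
s=cv2.imread('pics/wrist15.png');cv2.imwrite('pics/c20.png',cv2.resize(s[150:270,210:340],None,fx=4,fy=4,interpolation=cv2.INTER_CUBIC))
```

```text
[ 0.53940021 -0.12245214  0.12433169] [-0.02048365  0.7062317   0.02029382  0.70739336] [ 0.11381245  0.25292164 -0.48149988] 21.425 0.1294355028282469
```

View pics/c19.png

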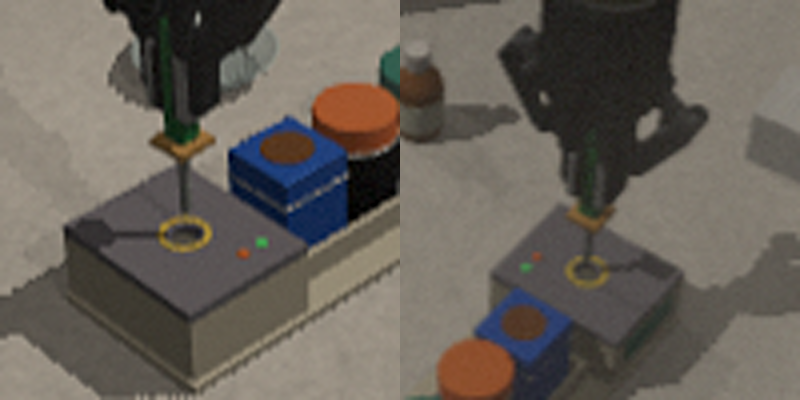

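View pics/c20.png

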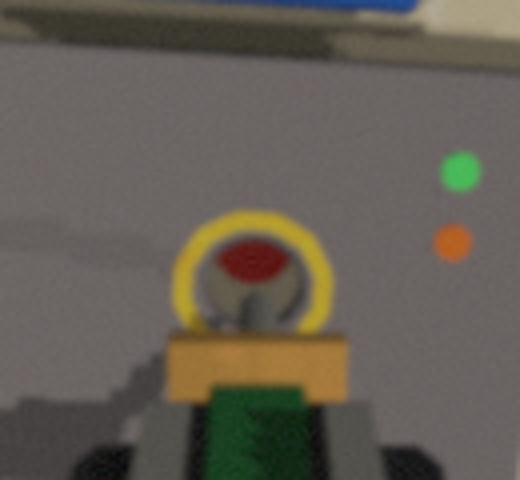

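Run:
```python
from h import *
I={n:load(n+'15')[2] for n in('scene','side','wrist')}
z=.064
tip={'scene':(180+184/4,160+215/4),'side':(260+588/4-100,130+262/4),'wrist':(210+252/4,150+294/4)}
rg={'scene':(180+185/4,160+233/4),'side':(260+587/4-100,130+270/4),'wrist':(210+252/4,150+279/4)}
for n in I: print(n,'tip',atz(I[n],*tip[n],z).round(4),'ring',atz(I[n],*rg[n],.05).round(4))
```

```text
scene tip [ 0.5424 -0.1294  0.064 ] ring [ 0.5395 -0.1271  0.05  ]
side tip [ 0.5351 -0.1203  0.064 ] ring [ 0.538 -0.125  0.05 ]
wrist tip [ 0.5391 -0.1206  0.064 ] ring [ 0.5392 -0.1229  0.05  ]
```

Run:
```python
from h import *
I={n:load(n+'15')[2] for n in('scene','side','wrist')}
for n in I:
  i=I[n];cam=np.array([.5398,-.1239,.064])
  for p in([.5398,-.1239,.064],[.5398,-.1239,.104],[.539,-.124,.05]):
    c=rot(i).T@(np.array(p)-np.array(i['eye']));x,y=c[0]/-c[2],-c[1]/-c[2];s=1+i['k1']*(x*x+y*y)
    K=i['camera_matrix'];u,v=K[0,0]*x*s+K[0,2],K[1,1]*y*s+K[1,2]
    o={'scene':(180,160,0),'side':(260,130,400),'wrist':(210,150,0)}[n]
    print(n,p,((u-o[0])*4+o[2]).round(),((v-o[1])*4).round())
s=cv2.imread('pics/scene15.png');a=cv2.resize(s[190:230,205:250],None,fx=9,fy=9,interpolation=cv2.INTER_CUBIC)
s=cv2.imread('pics/side15.png');b=cv2.resize(s[180:220,285:330],None,fx=9,fy=9,interpolation=cv2.INTER_CUBIC);cv2.imwrite('pics/c21.png',np.hstack([a,b[:a.shape[0]]]))
```

```text
scene [0.5398, -0.1239, 0.064] 189.0 208.0
scene [0.5398, -0.1239, 0.104] 185.0 141.0
scene [0.539, -0.124, 0.05] 189.0 230.0
side [0.5398, -0.1239, 0.064] 585.0 255.0
side [0.5398, -0.1239, 0.104] 589.0 212.0
side [0.539, -0.124, 0.05] 585.0 270.0
wrist [0.5398, -0.1239, 0.064] 255.0 315.0
wrist [0.5398, -0.1239, 0.104] 255.0 423.0
wrist [0.539, -0.124, 0.05] 251.0 286.0
```

View pics/c21.png

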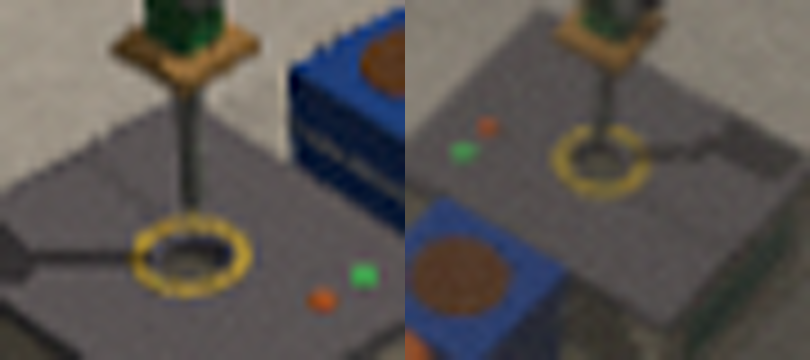

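The tip sits over the hole within about 1–2 mm; clearance is 5 mm. I'll insert.

Emit:
move_arm --motion "-0.0004 0 -0.008 0; -0.0004 0 -0.016 0; -0.0004 0 -0.024 0; -0.0004 0 -0.032 0; -0.0004 0 -0.032 0; -0.0004 0 -0.032 0"

```text
clock: 22.32
position: [0.5386, -0.1222, 0.0915]
ee_rot: [-0.021, 0.707, 0.021, 0.707]
ft_force: [1.5, 0.1, -0.3]
grip_width: 0.136
```

Run:
```python
from h import *
o=get_obs();print(o['position'],o['ee_rot'],o['ft_force'],o['clock'],o['grip_width'])
for n in('wrist','scene','side'): snap(n,n+'16')
s=cv2.imread('pics/scene16.png');a=cv2.resize(s[160:260,180:280],None,fx=4,fy=4,interpolation=cv2.INTER_CUBIC)
s=cv2.imread('pics/side16.png');b=cv2.resize(s[130:230,260:360],None,fx=4,fy=4,interpolation=cv2.INTER_CUBIC);cv2.imwrite('pics/c22.png',np.hstack([a,b]))
```

```text
[ 0.53856767 -0.12219666  0.09148688] [-0.02050415  0.70669925  0.02050002  0.70691972] [ 1.4505534   0.14104223 -0.34150458] 22.325 0.1355929765435902
```

View pics/c22.png

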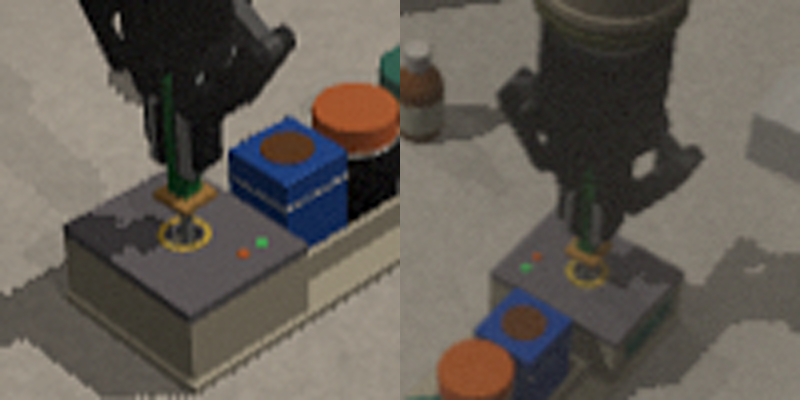

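The shaft is through the hole with no vertical force. I'll press in steps.

Emit:
move_arm --motion "0 0 -0.003 0; 0 0 -0.005 0; 0 0 -0.005 0; 0 0 -0.005 0" --force 80

```text
clock: 22.98
position: [0.5387, -0.1222, 0.0866]
ee_rot: [-0.021, 0.707, 0.02, 0.707]
ft_force: [1.1, 0.8, 2.5]
grip_width: 0.127
```

Emit:
move_arm --motion "0 0 -0.002 0; 0 0 -0.004 0; 0 0 -0.004 0; 0 0 -0.004 0"

```text
clock: 23.48
position: [0.5386, -0.1222, 0.0825]
ee_rot: [-0.021, 0.707, 0.021, 0.707]
ft_force: [0.9, -0.7, 3.8]
grip_width: 0.128
```

Run:
```python
from h import *
o=get_obs();print(o['position'],o['ft_force'],o['torque'],o['clock'],o['grip_width'])
```

```text
[ 0.53860347 -0.1221863   0.08246313] [ 0.93038218 -0.65005278  3.75048614] [ 0.00162886 -0.24516507  0.04535301] 23.475 0.12792955272419715
```

Emit:
move_arm --motion "0 0 -0.0015 0; 0 0 -0.0015 0; 0 0 -0.0015 0; 0 0 -0.0015 0"

```text
clock: 23.98
position: [0.5389, -0.1223, 0.082]
ee_rot: [-0.021, 0.706, 0.02, 0.707]
ft_force: [-2.4, 0.9, 13.8]
grip_width: 0.127
```

Emit:
move_arm --motion "0 0 -0.001 0; 0 0 -0.001 0; 0 0 -0.001 0"

```text
clock: 24.35
position: [0.5391, -0.1223, 0.0817]
ee_rot: [-0.021, 0.706, 0.02, 0.707]
ft_force: [-4.9, 1.0, 20.3]
grip_width: 0.129
```

The force jumped from 4 N to 14–20 N while z stayed at 0.082, so the button is on its stop. I'll check that this holds steady and look at it.

Emit:
move_arm --motion "0 0 0.0005 0; 0 0 0.0005 0; 0 0 0.0005 0; 0 0 0.0005 0; 0 0 0.0005 0; 0 0 0.0005 0; 0 0 0.0005 0; 0 0 0.0005 0"

```text
clock: 25.35
position: [0.539, -0.1223, 0.0819]
ee_rot: [-0.021, 0.706, 0.02, 0.707]
ft_force: [-2.3, 0.4, 17.7]
grip_width: 0.131
```

Run:
```python
from h import *
o=get_obs();print(o['position'],o['ft_force'],o['clock'],o['grip_width'])
for n in('wrist','scene','side'): snap(n,n+'17')
s=cv2.imread('pics/scene17.png');a=cv2.resize(s[130:260,180:310],None,fx=3,fy=3,interpolation=cv2.INTER_CUBIC)
s=cv2.imread('pics/side17.png');b=cv2.resize(s[150:280,230:360],None,fx=3,fy=3,interpolation=cv2.INTER_CUBIC);cv2.imwrite('pics/c23.png',np.hstack([a,b]))
o=get_obs();print(o['position'],o['ft_force'])
```

```text
[ 0.53900857 -0.12229938  0.08185652] [-2.34596522  0.36657448 17.67865524] 25.35 0.1312096877783204
[ 0.53902475 -0.12231033  0.08184808] [-3.26046058  1.29101397 17.90888688]
```

View pics/c23.png

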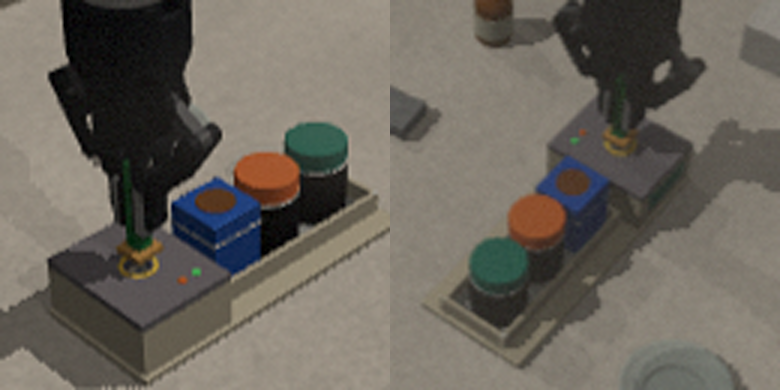

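View pics/scene17.png

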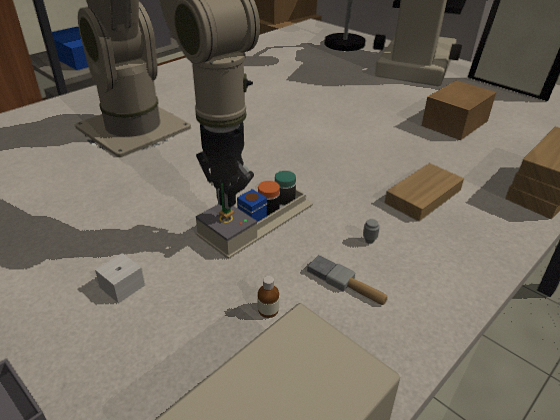

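View pics/wrist17.png

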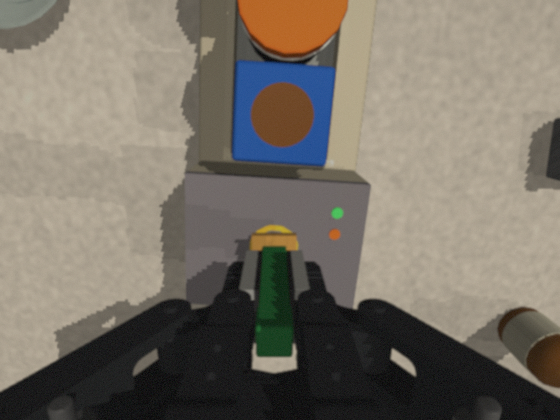

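```bash
python3 -c "
from h import *
print(hand_in())"
```

```text
the job is handed in; nothing more can be done
None
```

I packed the orange-capped canister into the middle slot of the tray and the blue case into the slot by the control block. I then took the stylus from its stand, put its tip through the yellow-rimmed hole and pressed the reset button to its stop. I handed in at about 25.5 s, still gripping the stylus (80 N grip) and pushing with about 18 N.

**Last checks**
- **Tray:** all three items stand upright in one row. Measured after I released the case, their tops were at 69.5, 69.7 and 65.4 mm, against an expected 70, 70 and 66 mm. The last pictures show them unchanged.
- **Button:** the button's position can't be read directly. The force rose from 2.5 to about 4 N over the travel, then jumped to 14–20 N with almost no further movement. That puts the tip at about 21.5 mm above the bench, where 22 mm is fully down, and it held steady for a second.
- **Other things:** the bottle, brush, steel objective, slide box and dish look unmoved in the last pictures.

**Disagreements**
- **Camera readings:** the scene camera read about 3 mm further towards −y than the other two at the hole, and 4–5 mm at the canister and case. I relied on the wrist camera and on differences within one picture.
- **Canister position:** the canister sits about 52 mm from the teal one, not 50 mm, which leaves an estimated 2–3 mm at each end of the blue case.

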